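# Nip a guide bar in a cam clamp

### The arm

A 7-joint arm with a two-finger parallel gripper is mounted at the origin on the work surface; the furniture and walls round the work are solid. World frame = base frame: x ahead of the robot, y to its left, z up, the work surface at z = 0. Lengths are in m, angles in rad, forces in N, time in s.
With the tool pointing down it reaches from about 0.35 to 0.9 m from the base axis. Payload 8.1 kg.
Tool frame: the origin (TCP) lies on the centre line of the jaws, within the pads' length; the fingertips stand arm.tip_extent ahead of it and the grasp point (between the pads) lies 3 mm ahead of it (arm.tip_extent is the distance from the TCP to the fingertips, in m); y points along the fingers, z is the direction in which the jaws open and shut, and the axes are right-handed (so a half turn about y gives the same grasp; the last joint's range is limited). The gripper opens to 92 mm and grips with 3 to 60 N. Pads are 19 mm wide; open, the fingers measure 130 mm over their backs; the gripper's body (75 mm by 190 mm) begins 47 mm behind the grasp point.
Start: joints at [-1.216, 0.434, 0.025, 1.573, -0.012, 1.134, -0.075], TCP at [0.276, 0.561, 0.249] pointing down, gripper open.
Joint ranges: [-2.62, 2.62], [-0.44, 2.09], [-1.27, 1.32], [0.08, 2.57], [-1.32, 4.46], [0.12, 2], [-2.74, 2.74]. Speed limits (rad/s): [2.22, 2.22, 3.01, 3.01, 3.14, 3.14, 3.14].

### API

Orientations are given as a rotation vector (axis times angle).
In Python, from cell import observe, get_image, sign_off, boxes_of, place_of, arm gives the robot as it stands.
- The arm moves only by the tool arm_command, never from a script. Its argument "plan" is a list of rows, each a list of 2 entries, a list of its own where there are three numbers: the shift along the tool's x, y, z in m, then the turn, a rotation vector about the tool's x, y, z in degrees. In form: [[[tx, ty, tz], [ax, ay, az]], ...]. A call has 1 to 5 rows; each row is the pose to reach, as a shift and turn from the pose commanded when the call began, along the tool's axes at that moment; what a row does not reach only later rows make up. A row lasts 1/10 s, in which the tool goes at most 50 mm and 8.59 degrees, less where a joint would pass 70% of its speed; a pose out of reach is approached as far as the arm can. A call with a gripper value outside its range is refused whole. "fingers" is the closure, from -1 (fully open) to 1 (shut), set as the call begins (left out, the last holds). The fingers move at their own pace and stop on an object; "squeeze" is the grip in N (left out, the last holds). Time passes only in rows, so rows that repeat a pose let the fingers close. It gives the time, the measured TCP pose, the force and the opening at its end, in the units of the state.
- observe(): the state, without advancing time (a new reading comes with each control period).
- get_image(name): name is "side" or "top"; returns a dict with "color" (420x560x3 uint8, red, green, blue), "camera_matrix" (3x3 intrinsics, pixels), "world_to_cam" (4x4, takes a point from world to camera coordinates). Camera axes: x right, y up, looking along -z (the intrinsics and any distortion apply to the point x, -y, -z); pixel columns grow to the right and rows downward; lengths in m; the calibration is good to about 2 mm. A picture is of the moment at which its call begins. There is no depth.
- sign_off(): hands the job in, once; it reports no verdict.
Trained networks look in a picture, given as the dict that the camera call returned (one of the last four; its "shot" number tells which), for a name from the list of things; names that differ only in an ending like _2 or _b are one class to them, and where a whole thing is asked for, a point or a joint stands for the part that bears it (a point fixed in the world has none). Each returns a list of dicts, best first, with "confidence" (0 to 1); they miss things now and then, are a little off and sometimes report something else, mostly with a low value. They report only what shows in the picture. A call takes as long as a camera call.
- boxes_of(picture, thing): "point" ([column, row] in pixels, amid what is visible of it).
- place_of(picture, thing): "point" ([column, row] in pixels: a listed point, or the origin of a listed thing).
The state is a dict: "clock": time; "joints": joint angles; "dq": joint speeds; "joint_efforts": joint torques, N m; "position": TCP position; "ee_rot": TCP orientation; "force": force on the tool from outside, world axes, zero at the start; "ft_torque": the same for the moment, N m; "width": opening from 0.0 (shut) to 1.0 (fully open).
Only numpy, scipy, OpenCV 4.12 (cv2) and the standard library are available. Lean on these libraries where they do the work, as an engineer would, in place of code of your own. Each camera call takes 0.05 s, during which the arm holds its last target.

### The job

Swing the red cam lever fully open, lay the bronze-and-steel guide bar flat in the clamp, steel side up, between the cam and the brass sprung jaw with one end close to the end stop, and let go of it. Then turn the lever just far enough to take up the gap and push the sprung jaw back about 3 mm, so that the gauge needle ends in the green, never letting it run on into the red, and let go. Do not shift or tip the pot, the tub or the V-block.

Things in the scene. Friction and masses are not known exactly. Their poses are not given: they have to be found in the camera images.
- slide_bar: The guide bar: a bronze block with a ground steel strip on top, 26 mm wide (its x), 130 mm long (its y), 35 mm high, 0.4 to 0.8 kg, lying loose on the 2 mm thick blue mat, steel side up. Origin: centre of its underside; z up. It may be loaded either end first.
- fixture: The cam clamp's fixed dark steel base plate, 185 (its x) x 170 (its y) x 12 mm. Origin: centre of its underside; x points from the cam side to the sprung jaw, z up. The loaded bar lies on the plate's top (z = 12 mm) along y, its centre near y = 0. Besides the lever's knob and the pivot stud (22 mm) nothing stands over 17 mm above the plate: the loaded bar's upper half is free on both sides.
- backstop: Blue back stop with the brass sprung jaw before it and the load gauge on it, bolted parallel to the plate 16 to 24 mm along its x from the plate's origin, differing each time: so the gap differs. Origin: on the plate's top below the upright front face of the jaw at rest; that face is this frame's plane x = 0 and looks to -x. Jaw: y = -65 to +45 mm, 13 mm high.
- jaw (a joint): How far the sprung jaw is pushed back towards +x, m: 0 at rest, 0.009 at its stop. A preloaded spring resists: 9 N to start it, then 3 N per mm. The black gauge needle on the white plate turns 0.13 rad per mm with it: yellow at rest, green from 1.2 to 4.8 mm, red from 5.5 mm on.
- cam_lever (a joint): Angle of the cam lever, rad: 0 fully open (stop), growing counterclockwise from above, to 2.4. Starts between 0.35 and 0.9; stays where it is left (3.5 N of friction at the knob). Turning it on pushes the bar to the jaw, then the jaw back: the force at the knob then rises by 3 to 8 N.
- cam_pivot (a point): Axis of cam and lever, at the plate's top: x = -31, y = -30 mm in the plate's frame. The cam, a steel disc of radius 26 mm, 1 to 10 mm above the plate, is centred 14 mm off this axis, at -165 degrees from the plate's x axis when open; its edge thus reaches 26 + 14 cos(angle - 165 deg) mm towards the jaw: 12.5 mm when open, which leaves the bar 8 to 17 mm of play.
- lever_knob (a point): Middle of the upright round black knob on the red lever's end: 20 mm in diameter, 28 to 72 mm above the bench (this point 52 mm), 88 mm from the pivot. The open lever points 130 degrees counterclockwise from the plate's x axis. The knob does not spin on the lever.
- paste_pot: Bystander: a small round pot with a red lid, 58 mm in diameter, 50 mm high, loose. Origin: centre of its underside. Beyond it stands a fixed desk fan, some 0.4 m tall, about x = 0.55, y = -0.20, its guard reaching to about x = 0.45: pass in front of it (x under 0.38) or above it.
- swab_tub: Bystander: a round tub of cotton buds, 77 mm in diameter, 80 mm high, loose. Origin: centre of its underside.
- v_block: Bystander: a ground steel V-block, 48 x 44 x 36 mm, loose on the mat. Origin: centre of its underside.
- end_stop (a point): Middle of the end stop's face, at the plate's top: x = 6, y = +68.5 mm in the plate's frame, facing -y. The stop is a steel block 44 mm wide along x, 14 mm high. The bar's +y end lies close to it (within some 10 mm).

How it is judged:
By the outcome, as a careful person would: the job done as asked, in the order asked, and still so for the second after the job is handed in, with the robot touching nothing.
It also fails if it takes over 67 s, if anything falls off the work surface, if the arm or the gripper's body presses on something with over 40 N, if the wrist force passes 120 N, or if a joint passes its speed limit or range.

## Working session

There is one attempt and no reset: what is moved stays moved. The work goes in short steps, Python scripts to look and compute and a tool call to move; the robot and the scene stay as the last step left them, time stands still between calls to the robot, and variables do not carry over. Pictures are saved under pics/ and viewed, and the job is handed in when it is done.

Besides the shell and the picture viewer there is one more tool, called after "Call:" as name(argument=value, ...), one argument or row to a line, values as JSON. arm_command: Moves the arm, as the interface text tells. Its arguments: {"type":"object","properties":{"plan":{"type":"array","items":{"type":"array"}},"fingers":{"type":"number"},"squeeze":{"type":"number"}},"required":["plan"]}

```bash
ls; mkdir -p pics; cat > h.py <<'E'
import numpy as np, cv2
from cell import observe, get_image, boxes_of, place_of, arm
from scipy.spatial.transform import Rotation as R
def ray(p,px):
    K=np.array(p['camera_matrix']);T=np.array(p['world_to_cam'])
    d=np.linalg.inv(K)@[px[0],px[1],1]; d=np.array([d[0],-d[1],-d[2]])
    Rm=T[:3,:3];t=T[:3,3]; return -Rm.T@t, Rm.T@d
def atz(p,px,z):
    o,d=ray(p,px); return o+d*(z-o[2])/d[2]
def proj(p,X):
    K=np.array(p['camera_matrix']);T=np.array(p['world_to_cam'])
    c=T[:3,:3]@np.array(X)+T[:3,3]; q=K@[c[0],-c[1],-c[2]]; return q[:2]/q[2]
def save(p,n): cv2.imwrite('pics/'+n+'.png',cv2.cvtColor(p['color'],cv2.COLOR_RGB2BGR))
def tri(a,pa,b,pb):
    o1,d1=ray(a,pa);o2,d2=ray(b,pb)
    s=np.linalg.lstsq(np.array([d1,-d2]).T,o2-o1,rcond=None)[0]
    x,y=o1+d1*s[0],o2+d2*s[1]; return (x+y)/2,np.linalg.norm(x-y)
E
python3 - <<'E'
from h import *
s=get_image('side');t=get_image('top');save(s,'s0');save(t,'t0')
print({k:v for k,v in t.items() if k!='color'})
print(observe(),[a for a in dir(arm) if a[0]!='_'],arm.tip_extent)
for n in ['slide_bar','fixture','backstop','cam_pivot','lever_knob','end_stop','paste_pot','swab_tub','v_block']:
    a=place_of(s,n);b=place_of(t,n)
    print(n,[(x['point'],x['confidence']) for x in a[:2]],[(x['point'],x['confidence']) for x in b[:2]])
    if a and b: print('   tri',*tri(s,a[0]['point'],t,b[0]['point']))
E
```

```text
pics
{'camera_matrix': array([[393.86980775,   0.        , 289.05026604],
       [  0.        , 393.86980775, 211.83180253],
       [  0.        ,   0.        ,   1.        ]]), 'world_to_cam': array([[-0.01660587, -0.99928548, -0.03395266,  0.01936621],
       [ 0.99017676, -0.02115054,  0.13821226, -0.49264424],
       [-0.13883162, -0.031324  ,  0.98982048, -0.90993337],
       [ 0.        ,  0.        ,  0.        ,  1.        ]]), 'shot': 2}
{'clock': 0.1, 'joints': array([-1.21559366,  0.43515896,  0.02496728,  1.57400373, -0.01159781,
        1.13399815, -0.07511952]), 'dq': array([-0.0013593 , -0.00044045,  0.00033103, -0.00413096, -0.00028913,
        0.00015738,  0.00065454]), 'joint_efforts': array([ 4.03040496e-03, -6.69125462e+01,  9.88398604e-01, -3.15147507e+01,
       -6.05182489e-02,  3.73046170e-02,  3.59163528e-05]), 'position': array([0.27608977, 0.56023668, 0.24802076]), 'ee_rot': array([-1.54222615,  0.35927722, -0.35896707]), 'force': array([ 0.09453665,  0.47818834, -0.49172112]), 'ft_torque': array([-0.01341719, -0.04641757,  0.00529822]), 'width': 1.00130467
[... 449 characters left out ...]
[0.56522074 0.06769897 0.0115916 ] 0.0036250948136613936
lever_knob [([271.5, 200.5], 0.7), ([285.2, 323.3], 0.39)] [([266.0, 220.4], 0.66)]
   tri [0.47095757 0.06457883 0.04813059] 0.0016586182896646587
end_stop [([297.5, 189.3], 0.57)] [([222.8, 179.6], 0.59)]
   tri [0.57948967 0.17510283 0.01305135] 0.0024657258203889362
paste_pot [([273.3, 262.2], 0.7)] [([336.6, 246.9], 0.67)]
   tri [ 0.41163995 -0.10491694 -0.00355181] 0.00577991329452014
swab_tub [([286.4, 325.8], 0.66)] [([420.7, 260.7], 0.94)]
   tri [ 0.37008465 -0.30324636  0.00501984] 0.0033165012698056183
v_block [([263.1, 182.2], 0.66)] [([179.8, 204.3], 0.7)]
   tri [ 0.52200087  0.28695419 -0.00241115] 0.002435698063429526
```

```bash
python3 - <<'E'
import cv2
t=cv2.imread('pics/t0.png'); cv2.imwrite('pics/t0z.png',cv2.resize(t[120:300,140:370],None,fx=3.4,fy=3.3,interpolation=cv2.INTER_CUBIC))
s=cv2.imread('pics/s0.png'); cv2.imwrite('pics/s0z.png',cv2.resize(s[130:310,180:410],None,fx=3.4,fy=3.3,interpolation=cv2.INTER_CUBIC))
E
```

```text
(no output)
```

View pics/t0z.png

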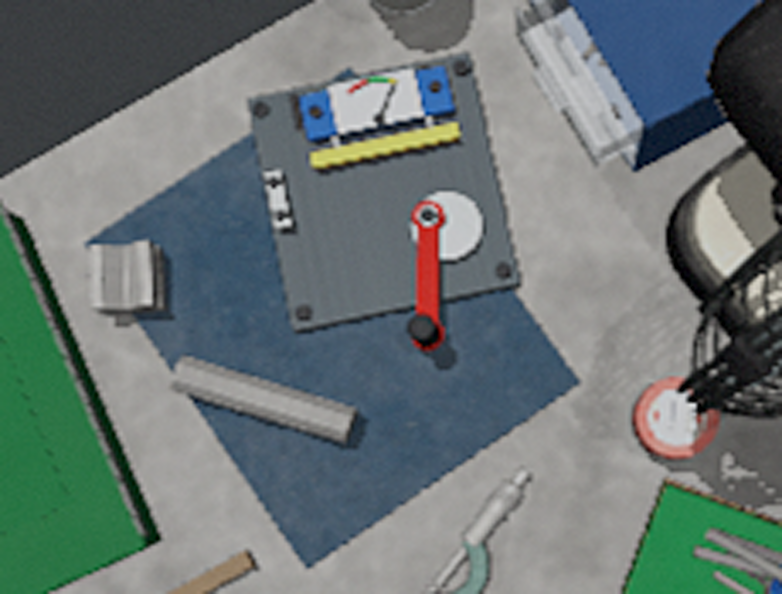

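View pics/s0z.png

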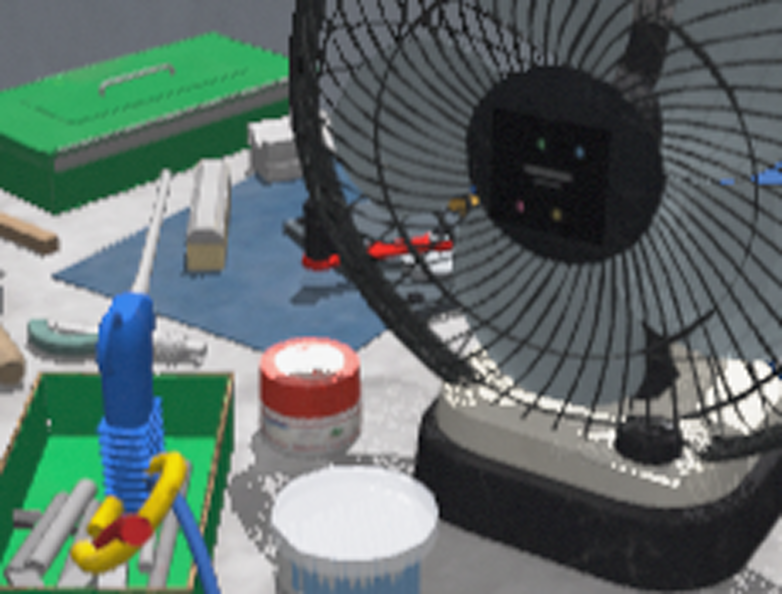

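View pics/t0.png

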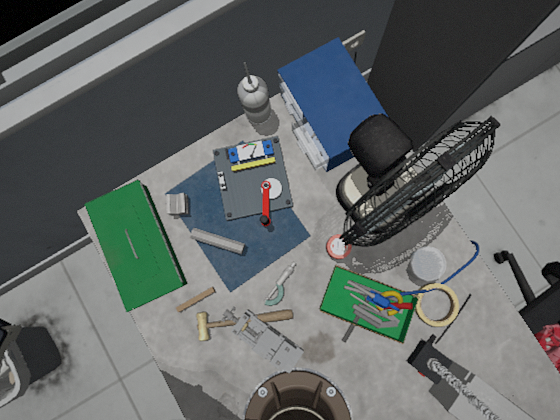

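View pics/s0.png

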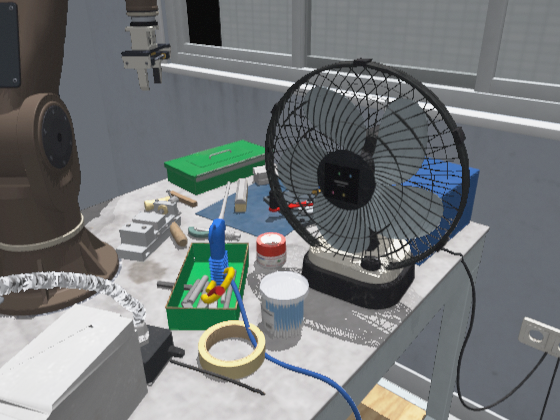

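```bash
cat > m.py <<'E'
from h import *
def z2p(q): return [q[0]/3.4+140-.35,q[1]/3.3+120-.35]
E
python3 - <<'E'
from m import *
t=get_image('top')
c=[atz(t,z2p(q),.012) for q in [(248,100),(468,55),(520,287),(297,330)]]
c=np.array(c); print(c.round(4), c.mean(0), [np.linalg.norm(c[i]-c[(i+1)%4]).round(4) for i in range(4)])
# corners in plate frame: (92.5,85),(92.5,-85),(-92.5,-85),(-92.5,85)
P=np.array([(92.5,85),(92.5,-85),(-92.5,-85),(-92.5,85)])/1e3
A=P-P.mean(0);B=c[:,:2]-c[:,:2].mean(0)
th=np.arctan2((A[:,0]*B[:,1]-A[:,1]*B[:,0]).sum(),(A*B).sum());print('theta',np.degrees(th))
Rm=np.array([[np.cos(th),-np.sin(th)],[np.sin(th),np.cos(th)]]);o=c[:,:2].mean(0)
print('origin',o,'resid',(o+P@Rm.T-c[:,:2]).round(4).tolist())
print('pivot pred',o+Rm@[-.031,-.030],'net',atz(t,place_of(t,'cam_pivot')[0]['point'],.012), 'stud top seen',atz(t,z2p((429,214)),.034))
k=atz(t,z2p((422,327)),.072);print('knob top',k,'net',atz(t,place_of(t,'lever_knob')[0]['point'],.052))
kp=Rm.T@(k[:2]-o);print(kp, np.linalg.norm(kp-[-.031,-.03]),np.degrees(np.arctan2(*(kp-[-.031,-.03])[::-1])))
print('endstop pred',o+Rm@[.006,.0685],'net',atz(t,place_of(t,'end_stop')[0]['point'],.012))
j=np.array([Rm.T@(atz(t,z2p(q),.025)[:2]-o) for q in [(312,168),(462,138),(310,153),(459,124)]]);print('jaw',j)
b=np.array([atz(t,z2p(q),.037) for q in [(185,357),(356,408),(347,443),(175,386)]]);print('bar',b,[np.linalg.norm(b[i]-b[(i+1)%4]).round(4) for i in range(4)],b.mean(0))
# draw
im=cv2.resize(t['color'][120:300,140:370],None,fx=3.4,fy=3.3,interpolation=cv2.INTER_CUBIC)[:,:,::-1].copy()
def dr(X,col=(255,0,255)):
    q=proj(t,X); cv2.circle(im,(int((q[0]-140+.35)*3.4),int((q[1]-120+.35)*3.3)),2,col,-1)
for q in P: dr([*(o+Rm@q),.012])
for a in range(0,360,10): dr([*(o+Rm@(np.array([-.031,-.03])+0.02*0+0)),.034])
dr([*(o+Rm@[.006,.0685]),.012],(0,255,0))
cv2.imwrite('pics/ov.png',im)
E
```

```text
[[0.6581 0.2015 0.012 ]
 [0.6893 0.0372 0.012 ]
 [0.5088 0.0018 0.012 ]
 [0.4799 0.1639 0.012 ]] [0.58405014 0.1010955  0.012     ] [np.float64(0.1672), np.float64(0.1839), np.float64(0.1646), np.float64(0.1822)]
theta 11.017283051678362
origin [0.58405014 0.1010955 ] resid [[0.0005, 0.0007], [0.0018, -0.0019], [0.0007, -0.0018], [-0.0029, 0.003]]
pivot pred [0.55935463 0.06572416] net [0.56035804 0.06917386 0.012     ] stud top seen [0.56119929 0.06532207 0.034     ]
knob top [0.47286134 0.06730096 0.072     ] net [0.47379781 0.07035184 0.052     ]
[-0.11559785 -0.01192295] 0.08650766504918236 167.9383086822007
endstop pred [0.57684886 0.16947965] net [0.57655278 0.17319262 0.012     ]
jaw [[ 0.0254685   0.04595982]
 [ 0.0244476  -0.06534754]
 [ 0.03711297  0.04522792]
 [ 0.03548514 -0.06540012]]
bar [[0.45871297 0.23843648 0.037     ]
 [0.41944596 0.11735247 0.037     ]
 [0.39449972 0.12366399 0.037     ]
 [0.43774685 0.24517084 0.037     ]] [np.float64(0.1273), np.float64(0.0257), np.float64(0.129), np.float64(0.022)] [0.42760137 0.18115594 0.037     ]
```

View pics/ov.png

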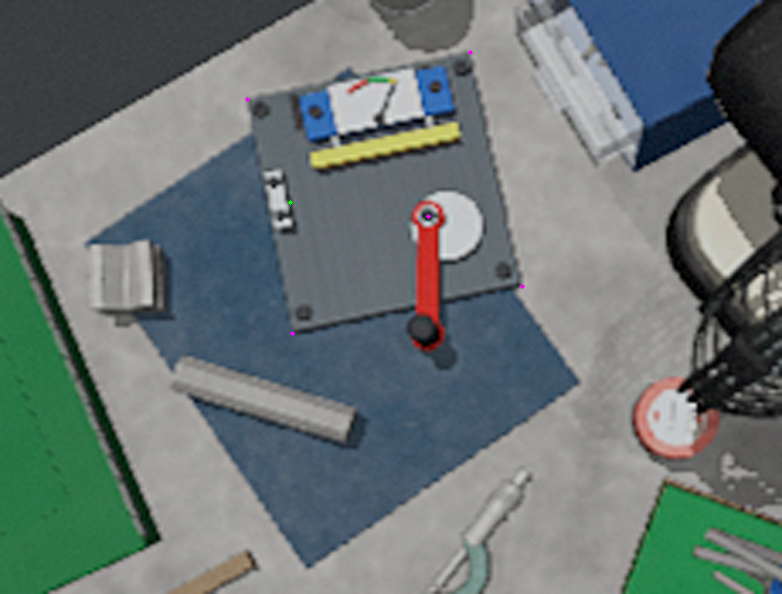

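```bash
cat >> h.py <<'E'
def Rt(ang,flip=False):
    # tool y down; z (opening) at world angle ang
    a=np.radians(ang); z=np.array([np.cos(a),np.sin(a),0]); y=np.array([0,0,-1.]); x=np.cross(y,z)
    return np.column_stack([x,y,z])
def go(pos,ang=None):
    s=observe(); R0=R.from_rotvec(s['ee_rot']).as_matrix(); p=s['position']
    cur=np.degrees(np.arctan2(R0[1,2],R0[0,2]))
    d=R0.T@(np.array(pos)-p); print('t',round(s['clock'],2),'pos',p.round(4),'open-axis',cur.round(2),'tilt',R0[:,1].round(3),'w',round(s['width'],3),'F',s['force'].round(1))
    if ang is not None:
        c=min([ang,ang-180,ang+180,ang-360,ang+360],key=lambda q:abs(q-cur))
        r=R.from_matrix(R0.T@Rt(c)).as_rotvec(degrees=True)
    else: r=np.zeros(3)
    n=max(np.linalg.norm(d)/.05,np.linalg.norm(r)/8.59); print('shift',d.round(4).tolist(),'turn',r.round(2).tolist(),'rows',n.round(1), 'q7',s['joints'].round(2))
E
python3 - <<'E'
from h import *
go([.473,.067,.16],70)
E
```

```text
t 1.2 pos [0.2763 0.5606 0.2487] open-axis 63.77 tilt [ 0.  0. -1.] w 0.998 F [-0.6  0.1  0.4]
shift [0.3947, 0.0887, -0.3558] turn [-0.0, -6.23, 0.0] rows 10.8 q7 [-1.22  0.43  0.02  1.57 -0.01  1.13 -0.08]
```

Call:
arm_command(
  plan=[
    [[0.036,0.004,-0.033],[0,-1,0]],
    [[0.072,0.01,-0.065],[0,-2,0]],
    [[0.108,0.02,-0.098],[0,-3,0]],
    [[0.144,0.03,-0.13],[0,-4,0]],
    [[0.18,0.04,-0.163],[0,-5,0]],
  ],
  fingers=0.1,
)

```text
clock: 1.7
position: [0.3662, 0.3332, 0.2087]
ee_rot: [-1.55, 0.29, -0.291]
force: [1.7, -0.2, 0.3]
width: 0.615
```

Call:
arm_command(
  plan=[
    [[0.036,0.01,-0.033],[0,0,0]],
    [[0.072,0.02,-0.065],[0,0,0]],
    [[0.108,0.03,-0.098],[0,0,0]],
    [[0.14,0.04,-0.13],[0,0,0]],
    [[0.17,0.045,-0.16],[0,0,0]],
  ],
)

```text
clock: 2.2
position: [0.4666, 0.122, 0.1633]
ee_rot: [-1.551, 0.291, -0.291]
force: [0.7, 0.6, -0.0]
width: 0.453
```

```bash
python3 - <<'E'
from h import *
go([.473,.067,.10],70)
E
```

```text
t 2.2 pos [0.4666 0.122  0.1633] open-axis 68.73 tilt [-0. -0. -1.] w 0.453 F [ 0.7  0.6 -0. ]
shift [0.0259, 0.0633, -0.0489] turn [0.01, -1.27, -0.0] rows 1.7 q7 [-0.5   0.3   0.16  2.03 -0.07  0.81  0.9 ]
```

Call:
arm_command(
  plan=[
    [[0.01,0.02,-0.02],[0,-1.2,0]],
    [[0.02,0.035,-0.04],[0,-1.2,0]],
    [[0.026,0.048,-0.049],[0,-1.2,0]],
    [[0.026,0.048,-0.049],[0,-1.2,0]],
  ],
)

```text
clock: 2.6
position: [0.472, 0.0671, 0.1146]
ee_rot: [-1.555, 0.278, -0.275]
force: [-1.0, 0.3, -0.1]
width: 0.447
```

```bash
python3 - <<'E'
from h import *
t=get_image('top');s=get_image('side')
cv2.imwrite('pics/t1.png',cv2.resize(t['color'][120:300,140:370],None,fx=3.4,fy=3.3,interpolation=cv2.INTER_CUBIC)[:,:,::-1])
cv2.imwrite('pics/s1.png',cv2.resize(s['color'][130:310,180:410],None,fx=3.4,fy=3.3,interpolation=cv2.INTER_CUBIC)[:,:,::-1])
go([.473,.067,.058],70)
E
```

```text
t 2.7 pos [0.4728 0.0695 0.116 ] open-axis 69.95 tilt [-0.  0. -1.] w 0.455 F [ 0.5  0.9 -0.4]
shift [0.0011, 0.058, -0.0023] turn [-0.01, -0.05, -0.01] rows 1.2 q7 [-0.38  0.37  0.16  2.09 -0.09  0.69  1.06]
```

View pics/t1.png

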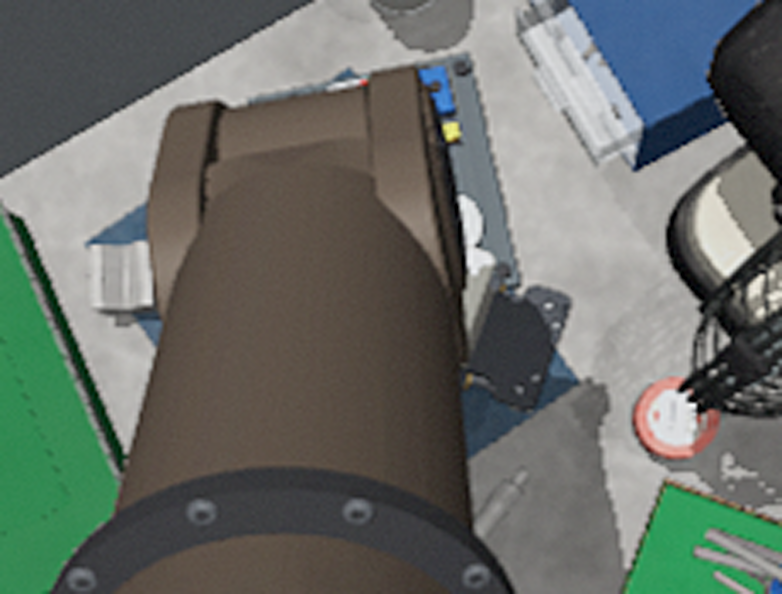

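View pics/s1.png

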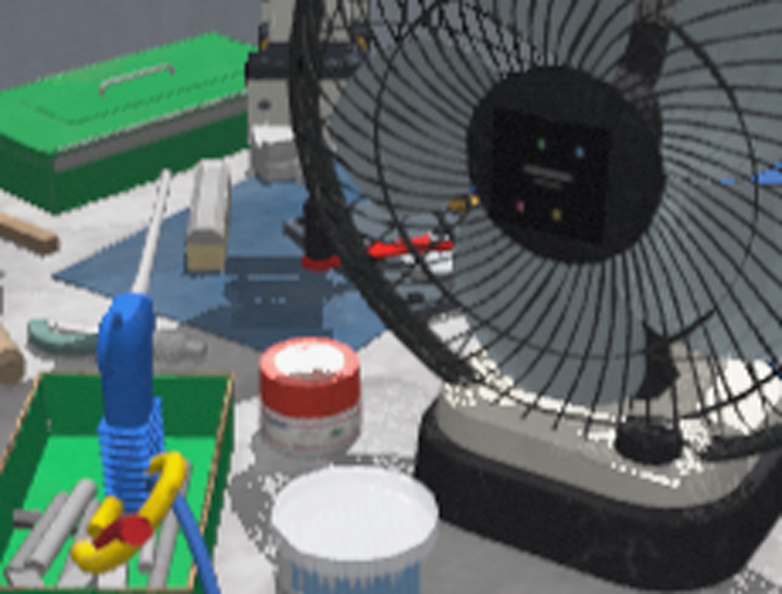

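```bash
python3 - <<'E'
from h import *
s=get_image('side')
f=lambda X:((proj(s,X)-[180,130])*[3.4,3.3]).round(0)
print(f([.4728,.0695,.094]),f([.473,.067,.072]),f([.473,.067,.03]), f([.472+.01,.067+.03,.094]))
print(f([.4194,.117,.037]),f([.3945,.1237,.037]),f([.3945,.1237,.002]))
E
```

```text
[311. 168.] [313. 199.] [315. 254.] [311. 152.]
[218. 229.] [180. 230.] [183. 274.]
```

Call:
arm_command(
  plan=[
    [[0.0,0.02,-0.001],[0,0,0]],
    [[0.001,0.038,-0.002],[0,0,0]],
    [[0.001,0.052,-0.002],[0,0,0]],
    [[0.001,0.058,-0.002],[0,0,0]],
    [[0.001,0.058,-0.002],[0,0,0]],
  ],
)

```text
clock: 3.25
position: [0.4728, 0.0678, 0.0577]
ee_rot: [-1.553, 0.274, -0.273]
force: [-1.0, -0.0, -0.2]
width: 0.449
```

```bash
python3 - <<'E'
from h import *
s=get_image('side')
cv2.imwrite('pics/s2.png',cv2.resize(s['color'][130:310,180:410],None,fx=3.4,fy=3.3,interpolation=cv2.INTER_CUBIC)[:,:,::-1])
print(observe()['ft_torque'].round(2))
# open path: TCP target positions per lever plate angle, th=11
pv=np.array([.5600,.0655])
for a in [168,160,150,140,130,127]:
    w=np.radians(a+11); print(a,(pv+.088*np.array([np.cos(w),np.sin(w)])).round(4))
go([.473,.067,.058],70)
E
```

```text
[ 0.07 -0.01  0.01]
168 [0.472 0.067]
160 [0.4731 0.0793]
150 [0.4768 0.0941]
140 [0.483  0.1082]
130 [0.4916 0.1209]
127 [0.4946 0.1244]
t 3.3 pos [0.4732 0.0676 0.0582] open-axis 70.02 tilt [ 0.  0. -1.] w 0.447 F [ 0.8 -0.2  0.5]
shift [0.0, 0.0002, -0.0006] turn [-0.03, 0.02, 0.02] rows 0.0 q7 [-0.36  0.47  0.14  2.13 -0.12  0.55  1.09]
```

View pics/s2.png

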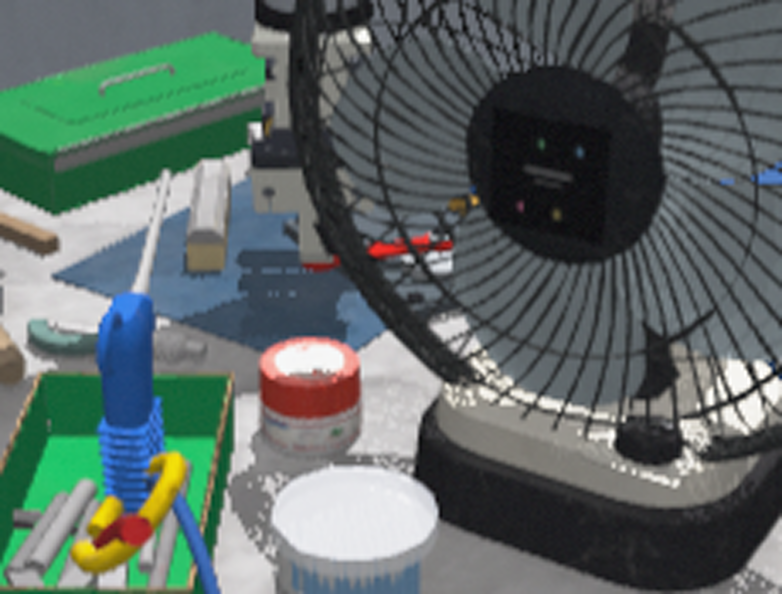

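Call:
arm_command(
  plan=[
    [[-0.002,0,0.005],[0,0,0]],
    [[-0.004,0,0.011],[0,0,0]],
    [[-0.005,0,0.018],[0,0,0]],
    [[-0.006,0,0.026],[0,0,0]],
    [[-0.005,0,0.034],[0,0,0]],
  ],
  fingers=0.43,
  squeeze=10,
)

```text
clock: 3.8
position: [0.4779, 0.1006, 0.0576]
ee_rot: [-1.555, 0.277, -0.272]
force: [-4.6, -2.7, -0.1]
width: 0.287
```

Call:
arm_command(
  plan=[
    [[0.0,0,0.004],[0,0,0]],
    [[0.001,0,0.008],[0,0,0]],
    [[0.002,0,0.012],[0,0,0]],
    [[0.003,0,0.016],[0,0,0]],
    [[0.004,0,0.019],[0,0,0]],
  ],
)

```text
clock: 4.3
position: [0.4903, 0.1172, 0.0577]
ee_rot: [-1.553, 0.274, -0.274]
force: [-3.8, -1.4, 0.4]
width: 0.286
```

```bash
python3 - <<'E'
from h import *
go([.4916,.1209,.058],70)
E
```

```text
t 4.3 pos [0.4903 0.1172 0.0577] open-axis 69.96 tilt [ 0.  0. -1.] w 0.286 F [-3.8 -1.4  0.4]
shift [-0.0001, -0.0003, 0.0039] turn [-0.0, -0.04, 0.0] rows 0.1 q7 [-0.45  0.5   0.14  2.07 -0.12  0.58  1.  ]
```

Call:
arm_command(
  plan=[
    [[0.001,0,0.003],[0,0,0]],
    [[0.002,0,0.006],[0,0,0]],
    [[0.003,0,0.008],[0,0,0]],
    [[0.003,0,0.008],[0,0,0]],
  ],
)

```text
clock: 4.7
position: [0.4958, 0.1235, 0.0577]
ee_rot: [-1.554, 0.274, -0.274]
force: [-4.0, -1.7, -0.4]
width: 0.286
```

Call:
arm_command(
  plan=[
    [[0.001,0,0.002],[0,0,0]],
    [[0.0015,0,0.004],[0,0,0]],
    [[0.0015,0,0.004],[0,0,0]],
  ],
)

```text
clock: 5.0
position: [0.4961, 0.1238, 0.0573]
ee_rot: [-1.558, 0.28, -0.273]
force: [-10.2, -10.8, 8.2]
width: 0.286
```

Call:
arm_command(
  plan=[
    [[0,0,-0.005],[0,0,0]],
    [[0,0,-0.007],[0,0,0]],
    [[0,-0.02,-0.007],[0,0,0]],
    [[0,-0.05,-0.007],[0,0,0]],
    [[0,-0.08,-0.007],[0,0,0]],
  ],
)

```text
clock: 5.5
position: [0.497, 0.1209, 0.139]
ee_rot: [-1.552, 0.273, -0.275]
force: [0.6, -0.7, 0.4]
width: 0.288
```

```bash
python3 - <<'E'
from h import *
go([.4276,.1812,.13],-18.8)
E
```

```text
t 5.5 pos [0.497  0.1209 0.139 ] open-axis 69.99 tilt [ 0.002  0.001 -1.   ] w 0.288 F [ 0.6 -0.7  0.4]
shift [-0.0859, 0.0089, 0.0329] turn [-0.12, 88.79, -0.0] rows 10.3 q7 [-0.48  0.38  0.17  1.99 -0.09  0.78  0.97]
```

Call:
arm_command(
  plan=[
    [[-0.017,0,0.007],[0,8.5,0]],
    [[-0.034,0,0.013],[0,17,0]],
    [[-0.051,0,0.02],[0,25.5,0]],
    [[-0.068,0,0.026],[0,34,0]],
    [[-0.086,0,0.033],[0,42.5,0]],
  ],
  fingers=-0.4,
)

```text
clock: 6.0
position: [0.4272, 0.182, 0.1383]
ee_rot: [-1.394, 0.852, -0.854]
force: [-1.0, 0.7, -1.0]
width: 0.667
```

Call:
arm_command(
  plan=[
    [[0,0,0],[0,8.5,0]],
    [[0,0,0],[0,17,0]],
    [[0,0,0],[0,25.5,0]],
    [[0,0,0],[0,34,0]],
    [[0,0,0],[0,42.5,0]],
  ],
)

```text
clock: 6.5
position: [0.4278, 0.1817, 0.1383]
ee_rot: [-1.067, 1.403, -1.403]
force: [0.1, 0.1, -0.7]
width: 0.701
```

```bash
python3 - <<'E'
from h import *
t=get_image('top');s=get_image('side')
cv2.imwrite('pics/t3.png',cv2.resize(t['color'][120:300,140:370],None,fx=3.4,fy=3.3,interpolation=cv2.INTER_CUBIC)[:,:,::-1])
cv2.imwrite('pics/s3.png',cv2.resize(s['color'][130:310,180:410],None,fx=3.4,fy=3.3,interpolation=cv2.INTER_CUBIC)[:,:,::-1])
go([.4276,.1812,.10],-18.8)
E
```

```text
t 6.6 pos [0.4275 0.1816 0.1381] open-axis -15.12 tilt [ 0.002  0.001 -1.   ] w 0.696 F [-0.7  0.  -0.1]
shift [0.0004, 0.0381, 0.0001] turn [-0.1, 3.68, -0.09] rows 0.8 q7 [-0.93  0.34  0.53  2.12 -0.25  0.74 -0.51]
```

View pics/t3.png

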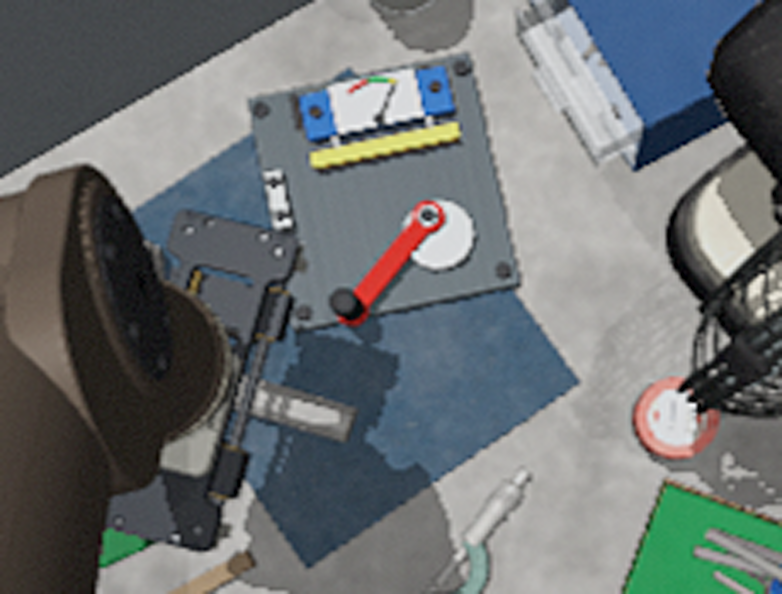

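View pics/s3.png

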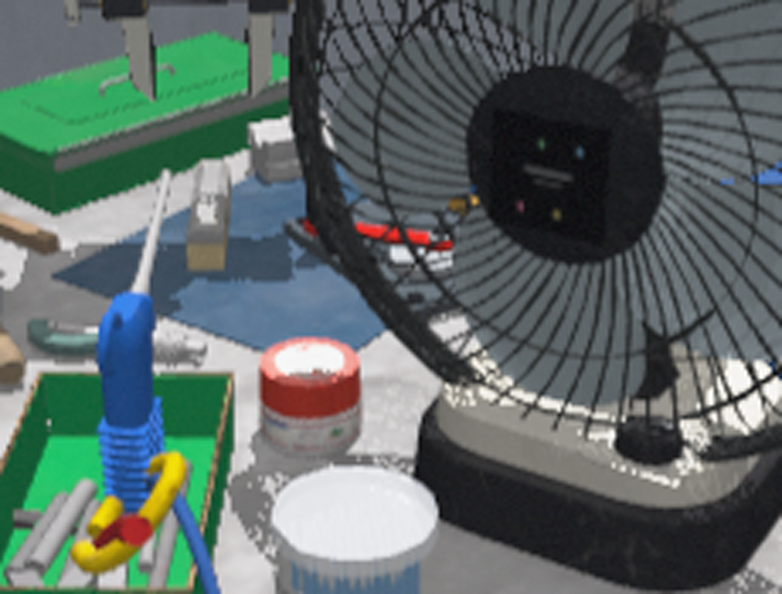

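Call:
arm_command(
  plan=[
    [[0,0.03,0],[0,2,0]],
    [[0,0.06,0],[0,3.7,0]],
    [[0,0.08,0],[0,3.7,0]],
    [[0,0.09,0],[0,3.7,0]],
    [[0,0.094,0],[0,3.7,0]],
  ],
)

```text
clock: 7.1
position: [0.4268, 0.1807, 0.0432]
ee_rot: [-1.038, 1.444, -1.444]
force: [0.7, 0.2, 0.4]
width: 0.703
```

Call:
arm_command(
  plan=[
    [[0,0,0],[0,0,0]],
    [[0,0,0],[0,0,0]],
    [[0,0,0],[0,0,0]],
    [[0,0,0],[0,0,0]],
    [[0,0,0],[0,0,0]],
  ],
  fingers=1,
  squeeze=35,
)

```text
clock: 7.6
position: [0.4267, 0.1808, 0.0441]
ee_rot: [-1.036, 1.445, -1.445]
force: [-0.1, -0.3, -0.6]
width: 0.312
```

```bash
python3 - <<'E'
from h import *
go([.4276,.1812,.044],-18.8)
E
```

```text
t 7.6 pos [0.4267 0.1808 0.0441] open-axis -18.72 tilt [ 0.001  0.    -1.   ] w 0.312 F [-0.1 -0.3 -0.6]
shift [-0.0007, 0.0001, 0.0007] turn [-0.02, 0.08, -0.04] rows 0.0 q7 [-0.83  0.5   0.42  2.19 -0.41  0.52 -0.42]
```

Call:
arm_command(
  plan=[
    [[0,0,0],[0,0,0]],
    [[0,0,0],[0,0,0]],
    [[0,-0.01,0],[0,0,0]],
    [[0,-0.03,0],[0,0,0]],
    [[0,-0.06,0],[0,0,0]],
  ],
)

```text
clock: 8.1
position: [0.4249, 0.1798, 0.1035]
ee_rot: [-1.041, 1.447, -1.447]
force: [-0.2, 1.1, -4.4]
width: 0.275
```

```bash
python3 - <<'E'
from h import *
t=get_image('top');s=get_image('side')
cv2.imwrite('pics/t4.png',cv2.resize(t['color'][120:300,140:370],None,fx=3.4,fy=3.3,interpolation=cv2.INTER_CUBIC)[:,:,::-1])
cv2.imwrite('pics/s4.png',cv2.resize(s['color'][130:310,180:410],None,fx=3.4,fy=3.3,interpolation=cv2.INTER_CUBIC)[:,:,::-1])
o=observe();print(o['ft_torque'],o['force'])
go([.4276,.1812,.10],-18.8)
# end-on corners in top: predicted near end
a=np.radians(-18.8+90);u=np.array([np.cos(a),np.sin(a)])
q=np.array([.4267,.1808])-.065*u
print(((proj(t,[*q,o['position'][2]-.044+.037])-[140,120])*[3.4,3.3]).round(0),((proj(s,[*q,o['position'][2]-.044+.002])-[180,130])*[3.4,3.3]).round(0))
E
```

```text
[-0.04627777  0.04991879 -0.00082485] [ 1.30356754  0.79504752 -4.41574228]
t 8.2 pos [0.4277 0.1811 0.1063] open-axis -18.74 tilt [ 0.003  0.002 -1.   ] w 0.276 F [ 1.3  0.8 -4.4]
shift [-0.0001, 0.0063, -0.0001] turn [-0.12, 0.06, -0.17] rows 0.1 q7 [-0.92  0.39  0.52  2.15 -0.32  0.67 -0.51]
[338. 422.] [196. 195.]
```

View pics/t4.png

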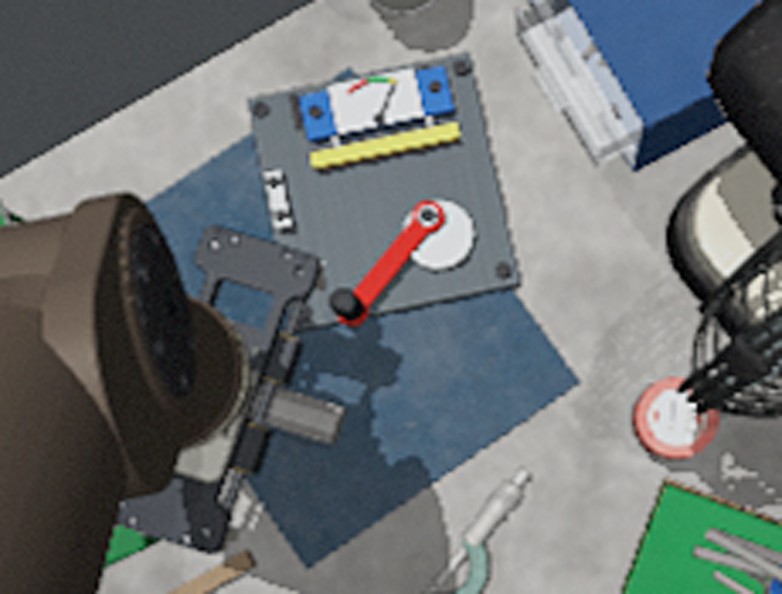

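View pics/s4.png

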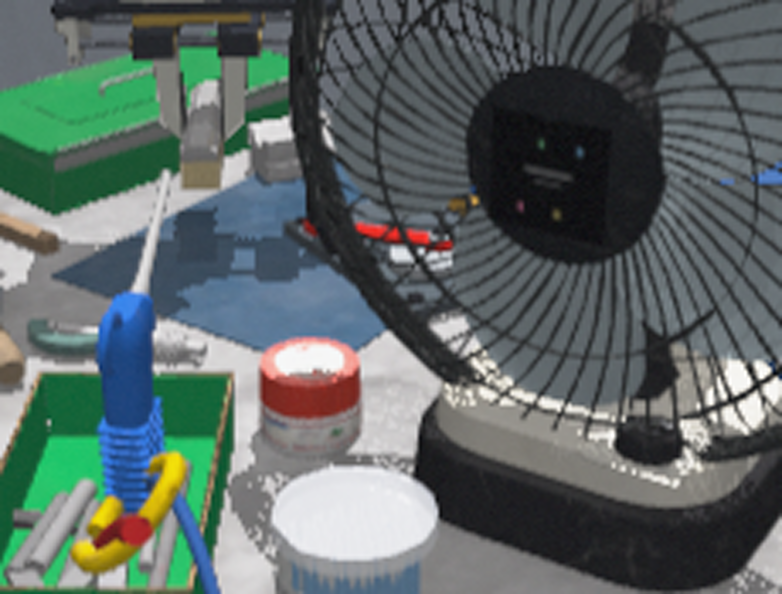

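```bash
python3 - <<'E'
from h import *
go([.5863,.1000,.15],10.8)
E
```

```text
t 8.2 pos [0.4277 0.1811 0.1063] open-axis -18.74 tilt [ 0.003  0.002 -1.   ] w 0.276 F [ 1.3  0.8 -4.4]
shift [0.0257, -0.0434, 0.1763] turn [-0.16, -29.54, -0.13] rows 3.7 q7 [-0.92  0.39  0.52  2.15 -0.32  0.67 -0.51]
```

Call:
arm_command(
  plan=[
    [[0,-0.025,0],[0,0,0]],
    [[0,-0.045,0.01],[0,-3,0]],
    [[0.003,-0.045,0.03],[0,-7,0]],
    [[0.008,-0.045,0.055],[0,-12,0]],
    [[0.012,-0.045,0.08],[0,-17,0]],
  ],
)

```text
clock: 8.7
position: [0.4981, 0.1433, 0.1479]
ee_rot: [-1.198, 1.229, -1.227]
force: [0.4, -0.1, -4.1]
width: 0.276
```

```bash
python3 - <<'E'
from h import *
go([.5863,.1000,.15],10.8)
E
```

```text
t 8.7 pos [0.4981 0.1433 0.1479] open-axis -1.46 tilt [-0.002 -0.    -1.   ] w 0.276 F [ 0.4 -0.1 -4.1]
shift [0.0411, -0.0022, 0.0893] turn [0.1, -12.26, -0.0] rows 2.0 q7 [-0.75  0.4   0.48  1.98 -0.25  0.82 -0.15]
```

Call:
arm_command(
  plan=[
    [[0.011,0,0.024],[0,-4,0]],
    [[0.022,0,0.048],[0,-8,0]],
    [[0.033,-0.002,0.072],[0,-12.2,0]],
    [[0.041,-0.002,0.089],[0,-12.2,0]],
    [[0.041,-0.002,0.089],[0,-12.2,0]],
  ],
)

```text
clock: 9.2
position: [0.5876, 0.0976, 0.1497]
ee_rot: [-1.29, 1.075, -1.077]
force: [0.3, 0.7, -4.0]
width: 0.276
```

```bash
python3 - <<'E'
from h import *
t=get_image('top');s=get_image('side')
cv2.imwrite('pics/t5.png',cv2.resize(t['color'][120:300,140:370],None,fx=3.4,fy=3.3,interpolation=cv2.INTER_CUBIC)[:,:,::-1])
go([.5863,.1000,.062],10.8)
E
```

```text
t 9.3 pos [0.5851 0.0997 0.1494] open-axis 10.43 tilt [-0.003 -0.    -1.   ] w 0.275 F [ 0.9  0.8 -4.1]
shift [-0.0001, 0.0874, 0.0015] turn [0.16, -0.37, -0.01] rows 1.7 q7 [-0.55  0.5   0.42  1.79 -0.26  0.9   0.17]
```

View pics/t5.png

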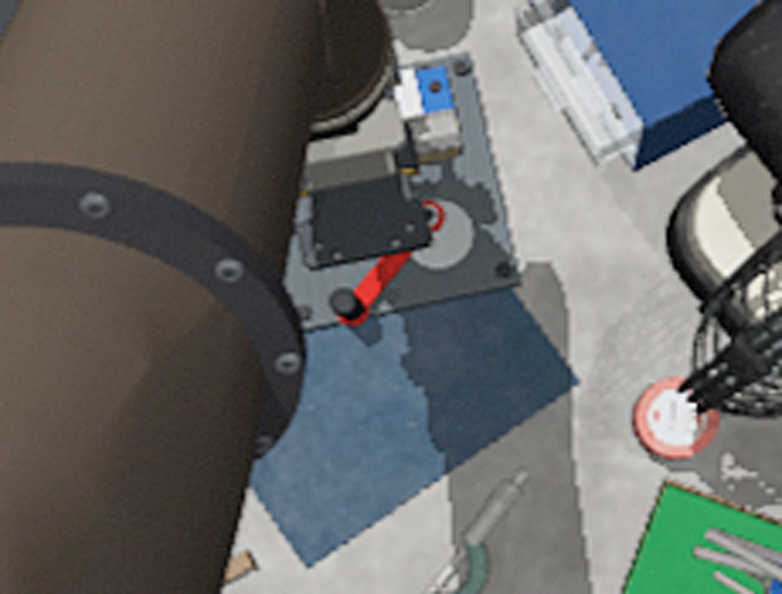

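Call:
arm_command(
  plan=[
    [[0,0.02,0.001],[0.1,-0.3,0]],
    [[0,0.045,0.0015],[0.1,-0.3,0]],
    [[0,0.065,0.0015],[0.1,-0.3,0]],
    [[0,0.08,0.0015],[0.1,-0.3,0]],
    [[0,0.087,0.0015],[0.1,-0.3,0]],
  ],
)

```text
clock: 9.8
position: [0.5861, 0.1007, 0.0621]
ee_rot: [-1.293, 1.07, -1.068]
force: [-1.5, -0.2, -4.0]
width: 0.28
```

```bash
python3 - <<'E'
from h import *
t=get_image('top')
cv2.imwrite('pics/t6.png',cv2.resize(t['color'][120:300,140:370],None,fx=3.4,fy=3.3,interpolation=cv2.INTER_CUBIC)[:,:,::-1])
go([.5863,.1000,.0545],10.8)
o=observe();a=np.radians(10.8);ux=np.array([np.cos(a),np.sin(a)]);uy=np.array([-ux[1],ux[0]])
for sx,sy in [(1,-1),(-1,-1)]: print(((proj(t,[*(o['position'][:2]+sx*.013*ux+sy*.065*uy),o['position'][2]-.007])-[140,120])*[3.4,3.3]).round(0))
E
```

```text
t 9.85 pos [0.5862 0.1005 0.0618] open-axis 10.8 tilt [-0.001 -0.    -1.   ] w 0.28 F [ 0.5 -0.6 -5.1]
shift [0.0005, 0.0073, 0.0] turn [0.07, 0.0, -0.0] rows 0.1 q7 [-0.51  0.62  0.37  1.86 -0.32  0.73  0.22]
[462. 138.]
[469. 173.]
```

View pics/t6.png

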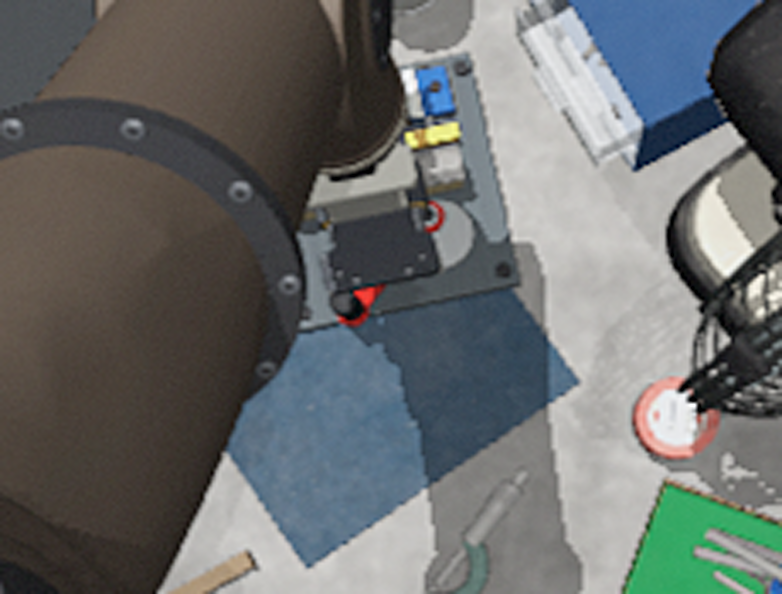

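```bash
python3 - <<'E'
from h import *
t=get_image('top')
c=t['color'][135:205,250:300]
cv2.imwrite('pics/t6z.png',cv2.resize(c,None,fx=8,fy=8,interpolation=cv2.INTER_NEAREST)[:,:,::-1])
f=lambda X:((proj(t,X)-[250,135]+.5)*8).round(0)
o=observe();a=np.radians(10.8);ux=np.array([np.cos(a),np.sin(a)]);uy=np.array([-ux[1],ux[0]])
for z in (-.007,-.042):
  for sx,sy in [(1,-1),(-1,-1)]: print(f([*(o['position'][:2]+sx*.013*ux+sy*.065*uy),o['position'][2]+z]))
E
```

```text
[210. 217.]
[228. 300.]
[218. 247.]
[235. 327.]
```

View pics/t6z.png

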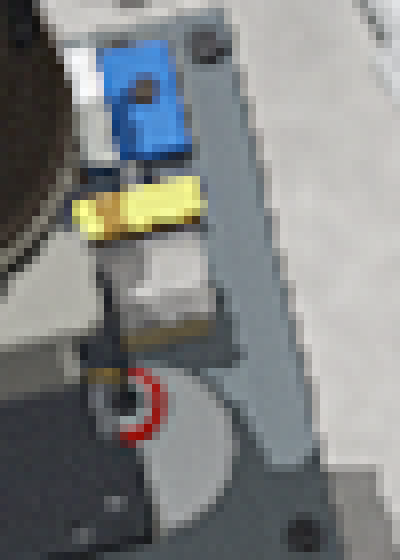

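Call:
arm_command(
  plan=[
    [[0.003,0,0],[0,0,0]],
    [[0.003,0.002,0],[0,0,0]],
    [[0.003,0.004,0],[0,0,0]],
    [[0.003,0.006,0],[0,0,0]],
    [[0.003,0.0075,0],[0,0,0]],
  ],
)

```text
clock: 10.4
position: [0.5883, 0.0973, 0.0562]
ee_rot: [-1.291, 1.068, -1.07]
force: [1.0, 0.0, -4.8]
width: 0.274
```

```bash
python3 - <<'E'
from h import *
go([.5863,.1000,.0545],10.8)
E
```

```text
t 10.4 pos [0.5883 0.0973 0.0562] open-axis 10.77 tilt [ 0.002  0.    -1.   ] w 0.274 F [ 1.   0.  -4.8]
shift [-0.003, 0.0017, -0.0014] turn [-0.11, -0.03, -0.01] rows 0.1 q7 [-0.5   0.63  0.36  1.86 -0.32  0.71  0.23]
```

Call:
arm_command(
  plan=[
    [[0,0.001,-0.001],[0,0,0]],
    [[0,0.001,-0.001],[0,0,0]],
    [[0,0.002,-0.001],[0,0,0]],
    [[0,0.002,-0.001],[0,0,0]],
  ],
)

```text
clock: 10.8
position: [0.5873, 0.097, 0.0542]
ee_rot: [-1.291, 1.068, -1.07]
force: [-0.5, -0.4, -3.7]
width: 0.276
```

```bash
python3 - <<'E'
from h import *
go([.5863,.1000,.0545],10.8)
E
```

```text
t 10.8 pos [0.5873 0.097  0.0542] open-axis 10.77 tilt [ 0.002  0.    -1.   ] w 0.276 F [-0.5 -0.4 -3.7]
shift [-0.0031, -0.0003, -0.0005] turn [-0.11, -0.03, -0.0] rows 0.1 q7 [-0.5   0.63  0.36  1.86 -0.32  0.71  0.23]
```

Call:
arm_command(
  plan=[
    [[0,0.0007,0],[0,0,0]],
    [[0,0.0015,0],[0,0,0]],
    [[0,0.0015,0],[0,0,0]],
  ],
)

```text
clock: 11.1
position: [0.5875, 0.097, 0.054]
ee_rot: [-1.29, 1.069, -1.07]
force: [-5.7, 0.4, 11.9]
width: 0.275
```

Call:
arm_command(
  plan=[
    [[0,-0.001,0],[0,0,0]],
    [[0,-0.001,0],[0,0,0]],
    [[0,-0.001,0],[0,0,0]],
    [[0,-0.001,0],[0,0,0]],
  ],
  fingers=0.1,
)

```text
clock: 11.5
position: [0.5874, 0.097, 0.0537]
ee_rot: [-1.291, 1.068, -1.071]
force: [-0.7, 0.3, 0.3]
width: 0.449
```

Call:
arm_command(
  plan=[
    [[0,-0.01,0],[0,0,0]],
    [[0,-0.03,0],[0,0,0]],
    [[0,-0.06,0],[0,0,0]],
    [[0,-0.09,0],[0,0,0]],
    [[0,-0.12,0],[0,0,0]],
  ],
)

```text
clock: 12.0
position: [0.587, 0.0968, 0.1755]
ee_rot: [-1.291, 1.069, -1.071]
force: [1.0, 0.3, 0.7]
width: 0.45
```

```bash
python3 - <<'E'
from h import *
go([.40,.21,.17],70)
E
```

```text
t 12.0 pos [0.587  0.0968 0.1755] open-axis 10.75 tilt [ 0.002  0.    -1.   ] w 0.45 F [1.  0.3 0.7]
shift [-0.1461, 0.0052, -0.1626] turn [-0.1, -59.25, 0.06] rows 6.9 q7 [-0.56  0.47  0.44  1.77 -0.24  0.95  0.16]
```

Call:
arm_command(
  plan=[
    [[-0.03,0,-0.033],[0,-8,0]],
    [[-0.06,0,-0.066],[0,-16,0]],
    [[-0.09,0,-0.099],[0,-24,0]],
    [[-0.12,0,-0.132],[0,-32,0]],
    [[-0.146,0,-0.162],[0,-40,0]],
  ],
  fingers=0.43,
)

```text
clock: 12.5
position: [0.3989, 0.211, 0.1742]
ee_rot: [-1.503, 0.529, -0.532]
force: [1.0, 0.4, 0.7]
width: 0.287
```

```bash
python3 - <<'E'
from h import *
t=get_image('top');s=get_image('side')
cv2.imwrite('pics/t7.png',cv2.resize(t['color'][135:215,215:305],None,fx=8,fy=7.5,interpolation=cv2.INTER_NEAREST)[:,:,::-1])
save(t,'t7full')
go([.4930,.122,.13],60)
E
```

```text
t 12.6 pos [0.3963 0.2126 0.1739] open-axis 51.37 tilt [-0.     0.001 -1.   ] w 0.286 F [ 1.2 -0.  -0.2]
shift [0.1322, 0.0437, -0.0105] turn [-0.05, -8.63, -0.07] rows 2.8 q7 [-0.8   0.24  0.23  2.09 -0.08  0.82  0.37]
```

View pics/t7.png

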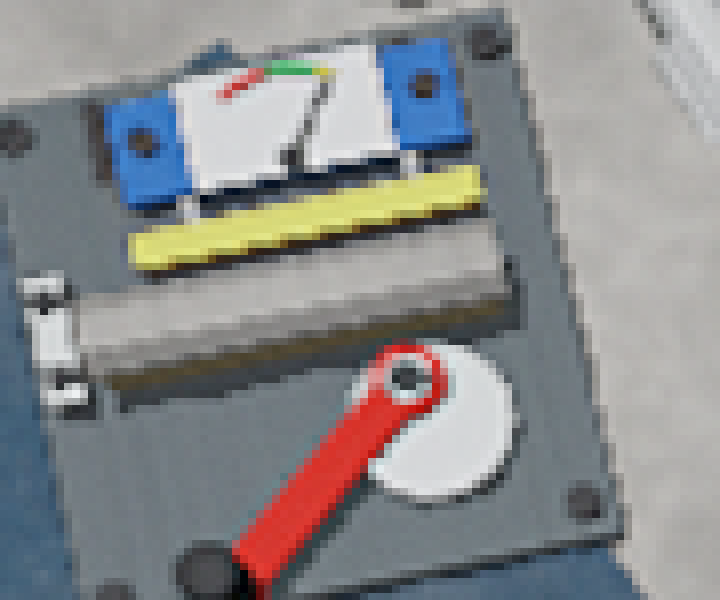

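View pics/t7full.png

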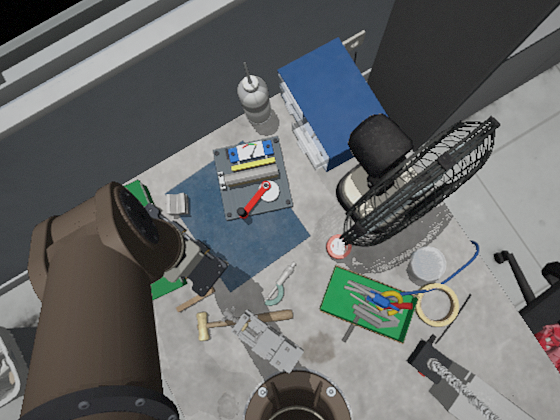

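Call:
arm_command(
  plan=[
    [[0.033,0.005,-0.003],[0,-2,0]],
    [[0.066,0.015,-0.005],[0,-4,0]],
    [[0.099,0.03,-0.008],[0,-6,0]],
    [[0.132,0.04,-0.0105],[0,-8.6,0]],
    [[0.132,0.045,-0.0105],[0,-8.6,0]],
  ],
  fingers=0.2,
)

```text
clock: 13.1
position: [0.4997, 0.1139, 0.1285]
ee_rot: [-1.53, 0.42, -0.427]
force: [-0.7, -1.4, -0.3]
width: 0.401
```

```bash
python3 - <<'E'
from h import *
t=get_image('top')
print(atz(t,[241.2,211],.072), [ (q['point'],q['confidence']) for q in place_of(t,'lever_knob')])
go([.4930,.122,.058],60)
E
```

```text
[0.49197607 0.11947728 0.072     ] []
t 13.2 pos [0.4966 0.1173 0.1282] open-axis 59.16 tilt [ 0.001 -0.    -1.   ] w 0.398 F [-0.9  0.6 -0.3]
shift [-0.0055, 0.0702, 0.0022] turn [-0.01, -0.84, 0.06] rows 1.4 q7 [-0.52  0.4   0.24  2.01 -0.13  0.75  0.83]
```

Call:
arm_command(
  plan=[
    [[-0.005,0.01,0.002],[0,-0.8,0]],
    [[-0.005,0.03,0.002],[0,-0.8,0]],
    [[-0.005,0.05,0.002],[0,-0.8,0]],
    [[-0.005,0.065,0.002],[0,-0.8,0]],
    [[-0.005,0.07,0.002],[0,-0.8,0]],
  ],
)

```text
clock: 13.7
position: [0.4915, 0.1241, 0.0573]
ee_rot: [-1.532, 0.407, -0.406]
force: [0.7, 0.6, -1.1]
width: 0.399
```

Call:
arm_command(
  plan=[
    [[0,0,0],[0,0,0]],
    [[0,0,0],[0,0,0]],
  ],
  fingers=0.47,
  squeeze=5,
)

```text
clock: 13.9
position: [0.4932, 0.1235, 0.0592]
ee_rot: [-1.531, 0.406, -0.409]
force: [-0.2, -0.2, 0.2]
width: 0.287
```

```bash
cat >> h.py <<'E'
PV=np.array([.5600,.0655])
def knob(a): w=np.radians(a+11); return PV+.088*np.array([np.cos(w),np.sin(w)])
def arc(a_list,axs,z=.058):
    s=observe(); R0=R.from_rotvec(s['ee_rot']).as_matrix(); p=s['position']
    rel=p[:2]-PV
    print('t',round(s['clock'],2),'p',p.round(4),'plate angle of tcp',round((np.degrees(np.arctan2(rel[1],rel[0]))-11)%360,1),'r',np.linalg.norm(rel).round(4),'F',s['force'].round(1),'w',round(s['width'],3))
    tg=np.degrees(np.arctan2(rel[1],rel[0]))+90; u=np.array([np.cos(np.radians(tg)),np.sin(np.radians(tg))]); print('F tang(on tool)',round(s['force'][:2]@u,1),'radial',round(s['force'][:2]@np.array([u[1],-u[0]]),1))
    cur=np.degrees(np.arctan2(R0[1,2],R0[0,2]))
    for a,x in zip(a_list,axs):
        d=R0.T@(np.array([*knob(a),z])-p); print(a,d.round(4).tolist(),'turn y',round(-(x-cur),1))
E
python3 - <<'E'
from h import *
arc([135,142,149,156,163],[65,70,75,80,85])
E
```

```text
t 13.9 p [0.4932 0.1235 0.0592] plate angle of tcp 128.0 r 0.0884 F [-0.2 -0.2  0.2] w 0.287
F tang(on tool) 0.3 radial 0.0
135 [-0.001, 0.0012, -0.0107] turn y -4.8
142 [-0.0011, 0.0011, -0.0215] turn y -9.8
149 [0.0, 0.0011, -0.0321] turn y -14.8
156 [0.0025, 0.0011, -0.0426] turn y -19.8
163 [0.0062, 0.0011, -0.0527] turn y -24.8
```

Call:
arm_command(
  plan=[
    [[-0.001,0.001,-0.011],[0,-5,0]],
    [[-0.001,0.001,-0.021],[0,-10,0]],
    [[0.0,0.001,-0.032],[0,-15,0]],
    [[0.0025,0.001,-0.0425],[0,-20,0]],
    [[0.006,0.001,-0.0525],[0,-25,0]],
  ],
)

```text
clock: 14.4
position: [0.472, 0.0757, 0.0585]
ee_rot: [-1.568, 0.06, -0.064]
force: [-2.9, 4.0, 1.4]
width: 0.266
```

```bash
python3 - <<'E'
from h import *
arc([168,174,180,186,192],[88,92,96,100,104])
E
```

```text
t 14.4 p [0.472  0.0757 0.0585] plate angle of tcp 162.4 r 0.0886 F [-2.9  4.   1.4] w 0.266
F tang(on tool) -3.6 radial 3.3
168 [0.0007, 0.0005, -0.0086] turn y -2.5
174 [0.0018, 0.0005, -0.0178] turn y -6.5
180 [0.0038, 0.0004, -0.0268] turn y -10.5
186 [0.0067, 0.0004, -0.0355] turn y -14.5
192 [0.0105, 0.0004, -0.0439] turn y -18.5
```

Call:
arm_command(
  plan=[
    [[0.0007,0.0005,-0.0085],[0,-3,0]],
    [[0.002,0.0005,-0.018],[0,-7,0]],
    [[0.004,0.0005,-0.027],[0,-11,0]],
    [[0.0065,0.0005,-0.0355],[0,-15,0]],
    [[0.0105,0.0005,-0.044],[0,-19,0]],
  ],
)

```text
clock: 14.9
position: [0.4782, 0.0304, 0.0578]
ee_rot: [-1.561, -0.198, 0.196]
force: [-3.7, 3.3, 2.0]
width: 0.265
```

```bash
python3 - <<'E'
from h import *
arc([195,198,201,204,207],[107,109,111,113,115])
E
```

```text
t 14.9 p [0.4782 0.0304 0.0578] plate angle of tcp 192.2 r 0.089 F [-3.7  3.3  2. ] w 0.265
F tang(on tool) -4.5 radial 2.1
195 [0.0017, -0.0002, -0.004] turn y -2.6
198 [0.0028, -0.0002, -0.0085] turn y -4.6
201 [0.0041, -0.0002, -0.0129] turn y -6.6
204 [0.0056, -0.0002, -0.0173] turn y -8.6
207 [0.0073, -0.0002, -0.0216] turn y -10.6
```

Call:
arm_command(
  plan=[
    [[0.0015,0,-0.004],[0,-2,0]],
    [[0.003,0,-0.0085],[0,-4,0]],
    [[0.004,0,-0.013],[0,-6,0]],
    [[0.0055,0,-0.0175],[0,-8,0]],
    [[0.0075,0,-0.0215],[0,-10,0]],
  ],
)

```text
clock: 15.4
position: [0.4904, 0.0111, 0.0576]
ee_rot: [-1.545, -0.333, 0.332]
force: [-5.2, 3.1, 0.8]
width: 0.261
```

```bash
python3 - <<'E'
from h import *
t=get_image('top');s=get_image('side')
cv2.imwrite('pics/t8.png',cv2.resize(t['color'][120:300,140:370],None,fx=3.4,fy=3.3,interpolation=cv2.INTER_CUBIC)[:,:,::-1])
cv2.imwrite('pics/s8.png',cv2.resize(s['color'][40:310,180:410],None,fx=2.2,fy=2.2,interpolation=cv2.INTER_CUBIC)[:,:,::-1])
arc([209,211,213,215,217],[116,117,118,119,120])
E
```

```text
t 15.5 p [0.4912 0.0105 0.0576] plate angle of tcp 207.7 r 0.0881 F [-0.8  0.5  0.1] w 0.263
F tang(on tool) -0.9 radial 0.3
209 [0.0006, -0.0004, -0.002] turn y -1.8
211 [0.0015, -0.0004, -0.0049] turn y -2.8
213 [0.0025, -0.0004, -0.0078] turn y -3.8
215 [0.0036, -0.0004, -0.0107] turn y -4.8
217 [0.0048, -0.0004, -0.0135] turn y -5.8
```

View pics/t8.png

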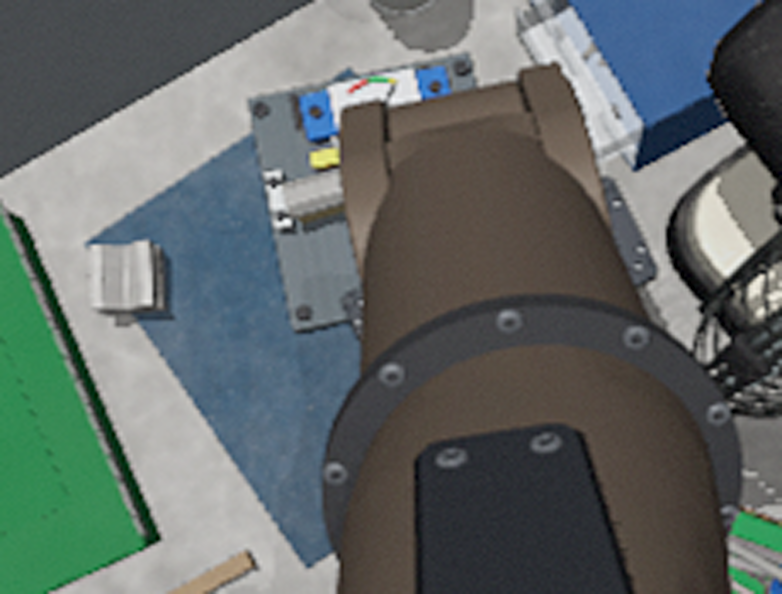

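View pics/s8.png

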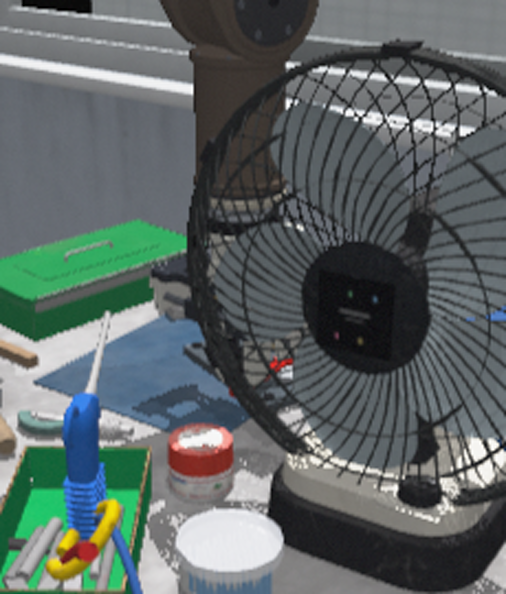

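```bash
python3 - <<'E'
from h import *
t=get_image('top');s=get_image('side')
for a in [(270,130),(267,150),(266,170)]:
  for b in [(343,238),(350,228),(346,243)]: print(a,b,*tri(s,a,t,b))
c=t['color'][135:175,225:285]
cv2.imwrite('pics/g8.png',cv2.resize(c,None,fx=12,fy=12,interpolation=cv2.INTER_CUBIC)[:,:,::-1])
cv2.imwrite('pics/t8b.png',cv2.resize(t['color'][140:280,250:420],None,fx=4.5,fy=4.2,interpolation=cv2.INTER_CUBIC)[:,:,::-1])
E
```

```text
(270, 130) (343, 238) [ 0.41444929 -0.09361789  0.26459149] 0.006146329723344183
(270, 130) (350, 228) [ 0.42192186 -0.10330582  0.26795385] 0.014300867505692028
(270, 130) (346, 243) [ 0.40875422 -0.09947976  0.26650583] 0.013281063139677881
(267, 150) (343, 238) [ 0.41228006 -0.09588697  0.22904024] 0.0035817086869884577
(267, 150) (350, 228) [ 0.42007257 -0.10616629  0.23313865] 0.024940022960758295
(267, 150) (346, 243) [ 0.40634436 -0.10197379  0.23130064] 0.003995705418683939
(266, 170) (343, 238) [ 0.41178202 -0.09884023  0.19213606] 0.009995616156215092
(266, 170) (350, 228) [ 0.419911   -0.10969637  0.19698347] 0.032330748454327755
(266, 170) (346, 243) [ 0.40557449 -0.10516533  0.19480694] 0.0019847846268374455
```

View pics/g8.png

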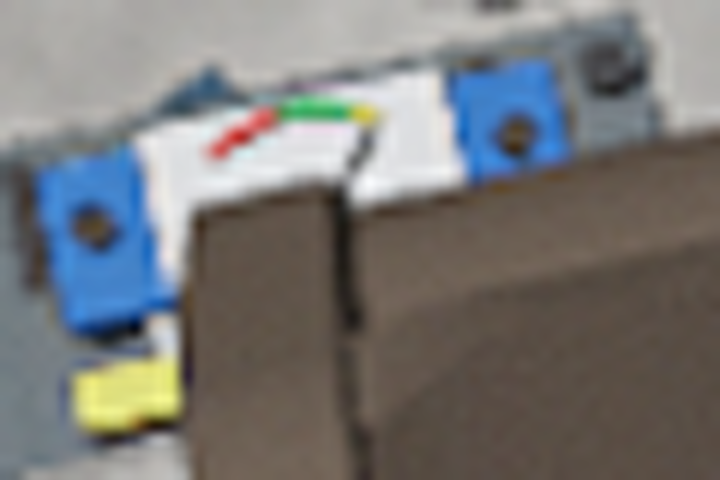

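View pics/t8b.png

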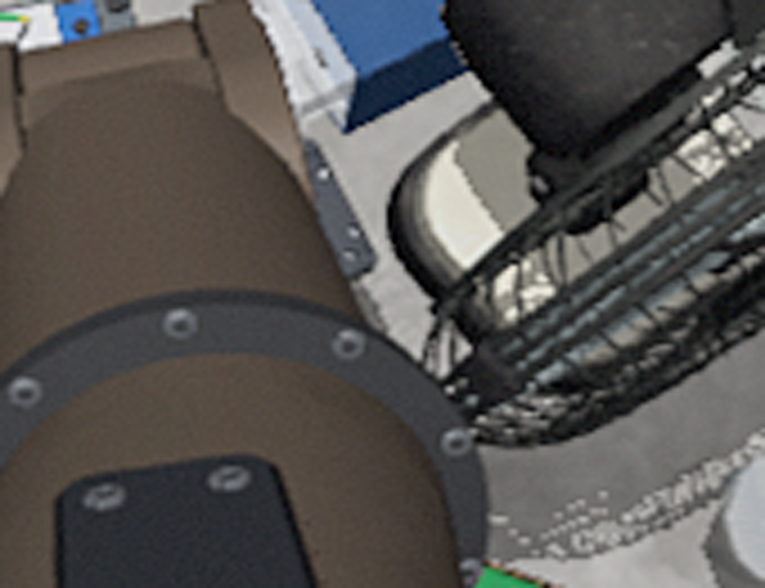

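Call:
arm_command(
  plan=[
    [[0.0005,0,-0.002],[0,-2,0]],
    [[0.0015,0,-0.005],[0,-3,0]],
    [[0.0025,0,-0.008],[0,-4,0]],
    [[0.003,0,-0.0095],[0,-4.5,0]],
    [[0.0035,0,-0.0105],[0,-5,0]],
  ],
)

```text
clock: 16.1
position: [0.4988, 0.0026, 0.0572]
ee_rot: [-1.533, -0.4, 0.398]
force: [-6.0, 2.9, 4.9]
width: 0.265
```

```bash
cat >> h.py <<'E'
def g(n):
    t=get_image('top'); cv2.imwrite('pics/%s.png'%n,cv2.resize(t['color'][135:175,225:285],None,fx=12,fy=12,interpolation=cv2.INTER_CUBIC)[:,:,::-1])
E
python3 - <<'E'
from h import *
arc([217,219,221,223,225],[120,121,122,123,124])
g('g9')
E
```

```text
t 16.1 p [0.4988 0.0026 0.0572] plate angle of tcp 214.8 r 0.0877 F [-6.   2.9  4.9] w 0.265
F tang(on tool) -6.4 radial 2.1
217 [0.0008, -0.0008, -0.0033] turn y -0.8
219 [0.0018, -0.0008, -0.0062] turn y -1.8
221 [0.003, -0.0008, -0.0091] turn y -2.8
223 [0.0042, -0.0008, -0.0119] turn y -3.8
225 [0.0055, -0.0008, -0.0146] turn y -4.8
```

View pics/g9.png

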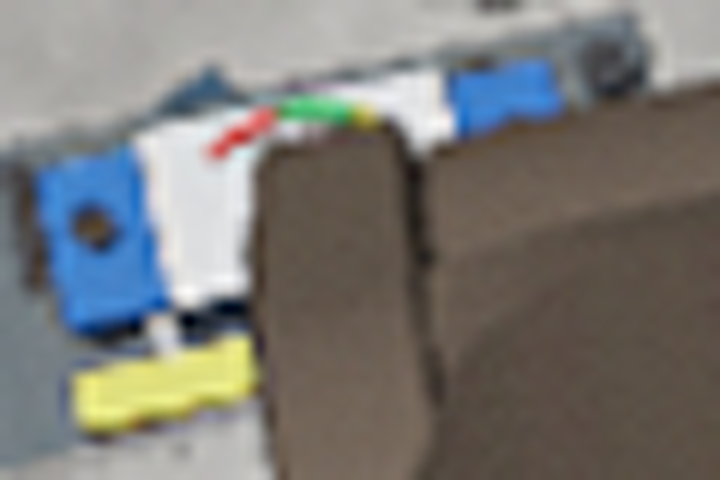

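Call:
arm_command(
  plan=[
    [[0.001,0,-0.003],[0,-1,0]],
    [[0.002,0,-0.006],[0,-2,0]],
    [[0.0025,0,-0.0075],[0,-2.5,0]],
    [[0.003,0,-0.009],[0,-3,0]],
    [[0.003,0,-0.009],[0,-3,0]],
  ],
)

```text
clock: 16.65
position: [0.5052, -0.0037, 0.057]
ee_rot: [-1.525, -0.44, 0.44]
force: [-6.1, 3.8, 4.4]
width: 0.266
```

```bash
python3 - <<'E'
from h import *
arc([221,223,225,227,229],[123,124,125,126,127])
g('g10')
E
```

```text
t 16.65 p [ 0.5052 -0.0037  0.057 ] plate angle of tcp 220.6 r 0.0883 F [-6.1  3.8  4.4] w 0.266
F tang(on tool) -7.1 radial 0.9
221 [0.0005, -0.001, -0.0004] turn y -0.8
223 [0.0016, -0.001, -0.0033] turn y -1.8
225 [0.0028, -0.001, -0.0061] turn y -2.8
227 [0.004, -0.001, -0.0089] turn y -3.8
229 [0.0054, -0.001, -0.0117] turn y -4.8
```

View pics/g10.png

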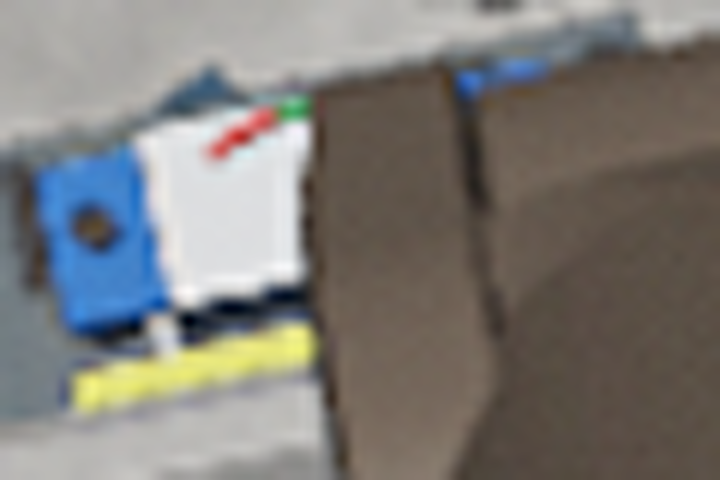

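Call:
arm_command(
  plan=[
    [[0,0,0.0025],[0,0,0]],
    [[0,-0.015,0.0025],[0,0,0]],
    [[0,-0.04,0.0025],[0,0,0]],
    [[0,-0.07,0.0025],[0,0,0]],
    [[0,-0.1,0.0025],[0,0,0]],
  ],
)

```text
clock: 17.2
position: [0.5052, -0.0025, 0.1583]
ee_rot: [-1.527, -0.441, 0.437]
force: [-0.2, -0.0, -0.4]
width: 0.264
```

```bash
python3 - <<'E'
from h import *
go([.41,.16,.16],120)
g('g11')
E
```

```text
t 17.2 pos [ 0.5052 -0.0025  0.1583] open-axis 122.11 tilt [ 0.003 -0.    -1.   ] w 0.264 F [-0.2 -0.  -0.4]
shift [0.0057, -0.002, 0.1882] turn [0.09, 2.11, 0.14] rows 3.8 q7 [ 0.    0.35 -0.13  1.97  0.06  0.83  1.97]
```

View pics/g11.png

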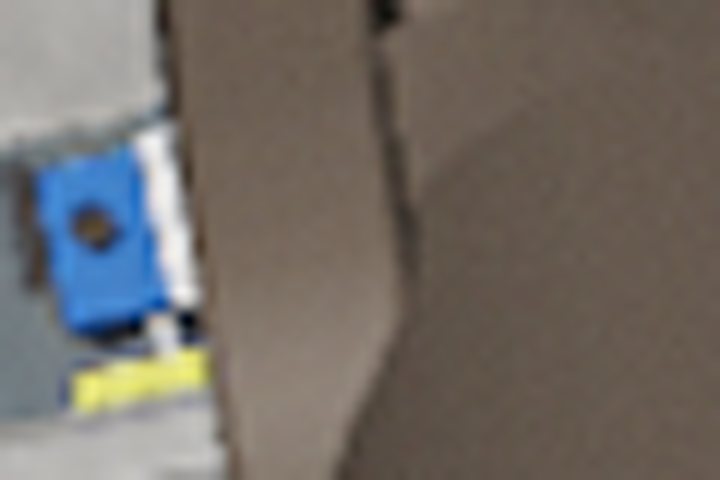

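Call:
arm_command(
  plan=[
    [[0,0,0.04],[0,0,0]],
    [[0,0,0.08],[0,0,0]],
    [[0,0,0.12],[0,0,0]],
    [[0,0,0.16],[0,0,0]],
    [[0,0,0.19],[0,0,0]],
  ],
)

```text
clock: 17.75
position: [0.4029, 0.1608, 0.1572]
ee_rot: [-1.525, -0.443, 0.437]
force: [-0.0, 0.2, -0.9]
width: 0.267
```

```bash
python3 - <<'E'
from h import *
g('g12'); t=get_image('top')
cv2.imwrite('pics/t12.png',cv2.resize(t['color'][135:215,215:305],None,fx=8,fy=7.5,interpolation=cv2.INTER_NEAREST)[:,:,::-1])
go([.5052,-.0025,.1583],122)
E
```

```text
t 17.85 pos [0.4022 0.1624 0.1573] open-axis 122.46 tilt [ 0.003  0.002 -1.   ] w 0.265 F [ 0.4 -0.7  0.4]
shift [-0.0016, -0.001, -0.1944] turn [-0.01, 0.46, 0.21] rows 3.9 q7 [-0.32  0.25 -0.22  2.12  0.08  0.77  1.55]
```

View pics/g12.png

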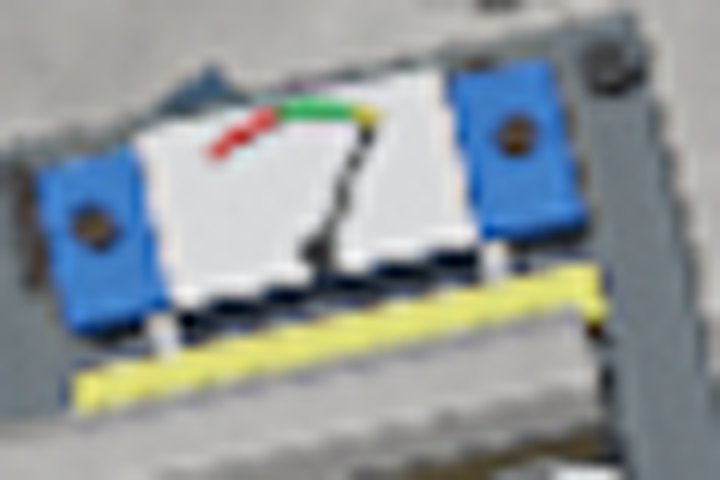

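View pics/t12.png

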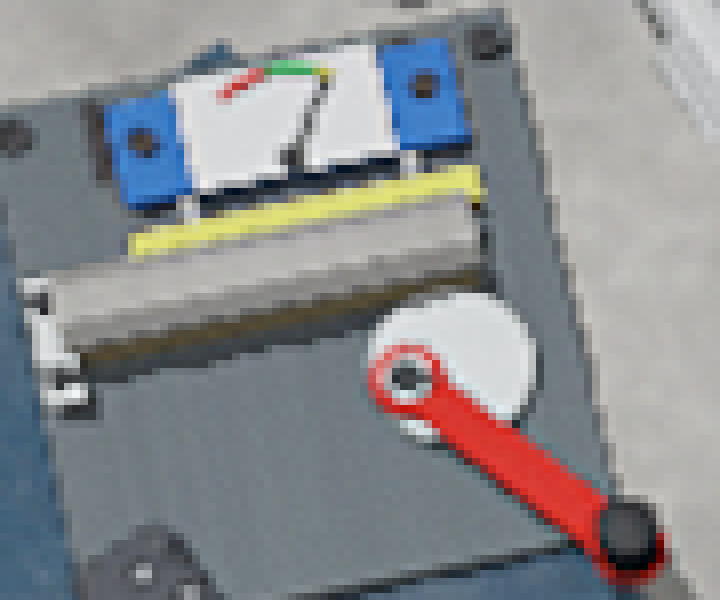

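Call:
arm_command(
  plan=[
    [[0,0,-0.04],[0,0,0]],
    [[0,0,-0.08],[0,0,0]],
    [[0,0,-0.12],[0,0,0]],
    [[0,0,-0.16],[0,0,0]],
    [[-0.0015,0,-0.194],[0,0.4,0]],
  ],
  fingers=0.3,
)

```text
clock: 18.35
position: [0.5073, -0.0094, 0.1572]
ee_rot: [-1.529, -0.435, 0.43]
force: [0.1, -0.2, -0.4]
width: 0.349
```

```bash
python3 - <<'E'
from h import *
go([*knob(218.6),.058],124)
E
```

```text
t 18.35 pos [ 0.5073 -0.0094  0.1572] open-axis 121.62 tilt [ 0.004 -0.001 -1.   ] w 0.349 F [ 0.1 -0.2 -0.4]
shift [0.0002, 0.0992, 0.0093] turn [0.15, -2.37, 0.16] rows 2.0 q7 [ 0.01  0.35 -0.12  1.96  0.06  0.83  1.98]
```

Call:
arm_command(
  plan=[
    [[0,0.01,0.005],[0,-2.4,0]],
    [[0,0.03,0.005],[0,-2.4,0]],
    [[0,0.045,0.005],[0,-2.4,0]],
  ],
)

```text
clock: 18.65
position: [0.5031, -0.0026, 0.1112]
ee_rot: [-1.521, -0.468, 0.464]
force: [-0.1, 0.2, -1.3]
width: 0.35
```

```bash
python3 - <<'E'
from h import *
go([*knob(218.6),.058],124)
E
```

```text
t 18.65 pos [ 0.5031 -0.0026  0.1112] open-axis 124.12 tilt [ 0.003  0.    -1.   ] w 0.35 F [-0.1  0.2 -1.3]
shift [0.0003, 0.0532, 0.0011] turn [0.08, 0.12, 0.13] rows 1.1 q7 [-0.    0.41 -0.13  2.02  0.08  0.71  1.99]
```

Call:
arm_command(
  plan=[
    [[0,0.015,0.001],[0,0,0]],
    [[0,0.03,0.001],[0,0,0]],
    [[0,0.045,0.001],[0,0,0]],
    [[0,0.053,0.001],[0,0,0]],
    [[0,0.053,0.001],[0,0,0]],
  ],
)

```text
clock: 19.15
position: [0.5019, -0.0013, 0.0581]
ee_rot: [-1.52, -0.467, 0.467]
force: [0.3, 0.2, 0.2]
width: 0.35
```

Call:
arm_command(
  plan=[
    [[0,0,0],[0,0,0]],
    [[0,0,0],[0,0,0]],
  ],
  fingers=0.47,
)

```text
clock: 19.35
position: [0.5029, -0.001, 0.0597]
ee_rot: [-1.52, -0.469, 0.465]
force: [-0.2, -0.5, 0.8]
width: 0.27
```

```bash
python3 - <<'E'
from h import *
arc([220,222,224,226,228,229],[125,126,127,128,129,130])
E
```

```text
t 19.35 p [ 0.5029 -0.001   0.0597] plate angle of tcp 218.4 r 0.0876 F [-0.2 -0.5  0.8] w 0.27
F tang(on tool) 0.2 radial 0.6
220 [0.0003, 0.0017, -0.0025] turn y -0.8
222 [0.0013, 0.0017, -0.0055] turn y -1.8
224 [0.0023, 0.0017, -0.0083] turn y -2.8
226 [0.0034, 0.0017, -0.0112] turn y -3.8
228 [0.0047, 0.0017, -0.014] turn y -4.8
229 [0.0053, 0.0017, -0.0154] turn y -5.8
```

Call:
arm_command(
  plan=[
    [[0.0005,0.0015,-0.003],[0,-1,0]],
    [[0.001,0.0015,-0.0055],[0,-2,0]],
    [[0.0025,0.0015,-0.0085],[0,-3,0]],
    [[0.0035,0.0015,-0.011],[0,-4,0]],
    [[0.0045,0.0015,-0.014],[0,-5,0]],
  ],
)

```text
clock: 19.85
position: [0.5075, -0.0056, 0.0566]
ee_rot: [-1.495, -0.532, 0.545]
force: [-29.3, 23.6, 13.6]
width: 0.267
```

```bash
python3 - <<'E'
from h import *
arc([229,230,232,234,236],[129,130,131,132,133])
g('g13')
E
```

```text
t 19.85 p [ 0.5075 -0.0056  0.0566] plate angle of tcp 222.6 r 0.0884 F [-29.3  23.6  13.6] w 0.267
F tang(on tool) -37.6 radial -1.6
229 [0.0033, -0.0015, -0.0093] turn y 0.5
230 [0.0038, -0.0015, -0.0108] turn y -0.5
232 [0.005, -0.0015, -0.0136] turn y -1.5
234 [0.0063, -0.0016, -0.0164] turn y -2.5
236 [0.0077, -0.0016, -0.0192] turn y -3.5
```

View pics/g13.png

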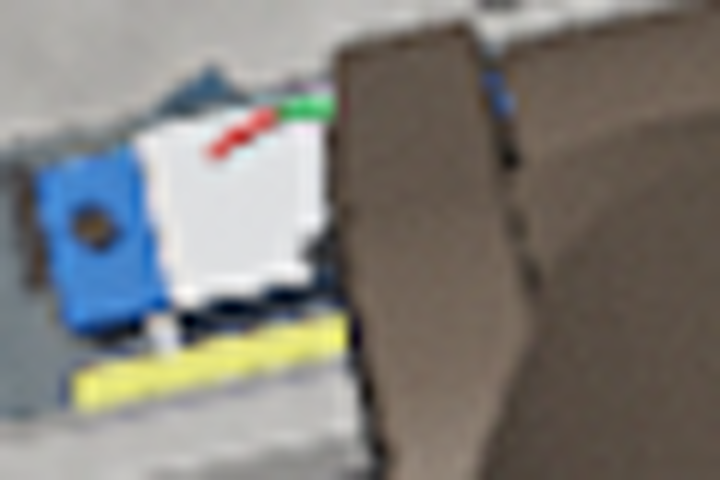

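Call:
arm_command(
  plan=[
    [[0,0,0.004],[0,0,0]],
    [[0,0,0.007],[0,0,0]],
    [[0,0,0.01],[0,0,0]],
  ],
)

```text
clock: 20.2
position: [0.5081, -0.0025, 0.0578]
ee_rot: [-1.505, -0.537, 0.533]
force: [0.2, 0.8, -0.1]
width: 0.265
```

```bash
python3 - <<'E'
from h import *
t=get_image('top');s=get_image('side')
save(t,'t14')
cv2.imwrite('pics/s14.png',cv2.resize(s['color'][110:280,240:420],None,fx=4.2,fy=3.5,interpolation=cv2.INTER_CUBIC)[:,:,::-1])
cv2.imwrite('pics/t14b.png',cv2.resize(t['color'][140:260,260:400],None,fx=5,fy=5,interpolation=cv2.INTER_CUBIC)[:,:,::-1])
arc([220],[128]); o=observe(); print(o['ft_torque'],o['joints'])
f=lambda z,px:atz(t,px,z).round(3)
for px in [(338,195),(342,215),(360,215)]: print(px,f(.0,px),f(.08,px))
E
```

```text
t 20.3 p [ 0.5081 -0.0024  0.0579] plate angle of tcp 221.6 r 0.0854 F [-0.4 -0.2  0. ] w 0.264
F tang(on tool) -0.2 radial 0.3
220 [-0.003, -0.0002, 0.0018] turn y 1.2
[ 0.11297477  0.05964603 -0.00586664] [ 0.00639565  0.50439157 -0.14226335  2.0444268   0.12222027  0.59772283
  2.03516538]
(338, 195) [ 0.537 -0.112  0.   ] [ 0.523 -0.104  0.08 ]
(342, 215) [ 0.487 -0.12   0.   ] [ 0.477 -0.111  0.08 ]
(360, 215) [ 0.486 -0.164  0.   ] [ 0.476 -0.152  0.08 ]
```

View pics/s14.png

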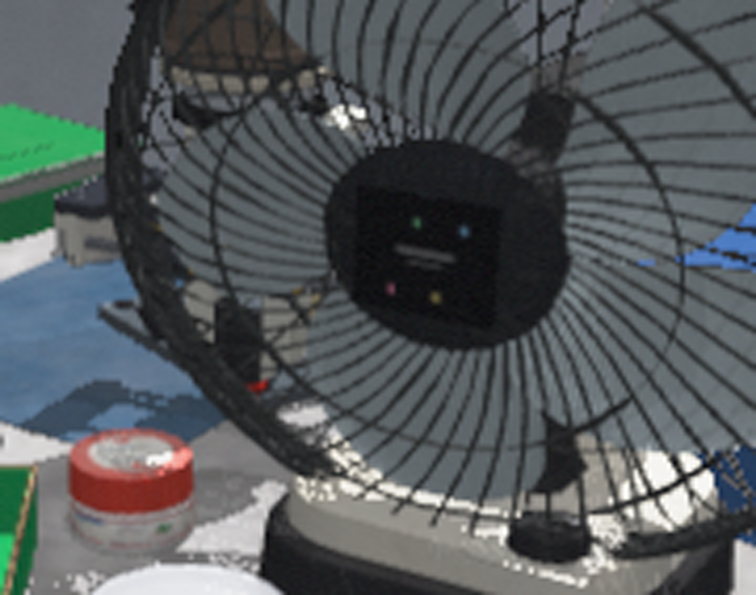

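View pics/t14b.png

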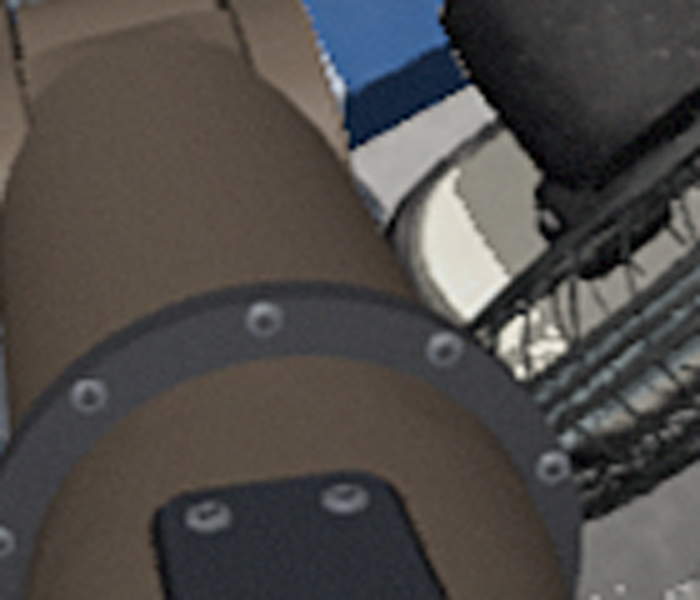

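Call:
arm_command(
  plan=[
    [[-0.002,0,-0.002],[0,0,0]],
    [[-0.002,0,-0.003],[0,0,0]],
    [[-0.002,0,-0.004],[0,0,0]],
    [[-0.002,0,-0.004],[0,0,0]],
  ],
)

```text
clock: 20.7
position: [0.508, -0.005, 0.0577]
ee_rot: [-1.502, -0.537, 0.535]
force: [-5.2, 7.8, 4.9]
width: 0.266
```

```bash
python3 - <<'E'
from h import *
arc([220],[128]); o=observe(); print(o['ft_torque'].round(3))
t=get_image('top');s=get_image('side')
print(proj(s,[.535,-.1,0]),proj(s,[.535,-.1,.1]),proj(s,[.536,-.103,.1]))
E
```

```text
t 20.7 p [ 0.508  -0.005   0.0577] plate angle of tcp 222.6 r 0.0877 F [-5.2  7.8  4.9] w 0.266
F tang(on tool) -8.8 radial -3.2
220 [-0.0012, -0.0003, 0.0038] turn y 1.3
[1.526 0.77  0.051]
[327.28058689 248.15256876] [328.83724773 204.74305934] [329.94400339 205.27704128]
```

Call:
arm_command(
  plan=[
    [[0,0,0.003],[0,0,0]],
    [[0,0,0.006],[0,0,0]],
    [[-0.001,0,0.009],[0,0,0]],
    [[-0.001,0,0.012],[0,0,0]],
    [[-0.002,0,0.015],[0,0,0]],
  ],
)

```text
clock: 21.3
position: [0.4978, 0.0029, 0.0577]
ee_rot: [-1.505, -0.536, 0.533]
force: [1.5, -3.8, -0.5]
width: 0.263
```

```bash
python3 - <<'E'
from h import *
arc([220],[128]); o=observe(); F=o['force'];T=o['ft_torque'];print(T.round(3)); r=np.cross(F,T)/(F@F); print(r, F/np.linalg.norm(F))
g('g15')
E
```

```text
t 21.3 p [0.4978 0.0029 0.0577] plate angle of tcp 214.2 r 0.0882 F [ 1.5 -3.8 -0.5] w 0.263
F tang(on tool) 3.7 radial 1.6
220 [0.0016, -0.0003, -0.0088] turn y 1.1
[-0.63  -0.346 -0.009]
[-0.00794038  0.01913313 -0.17270836] [ 0.36081833 -0.92500486 -0.11906357]
```

View pics/g15.png

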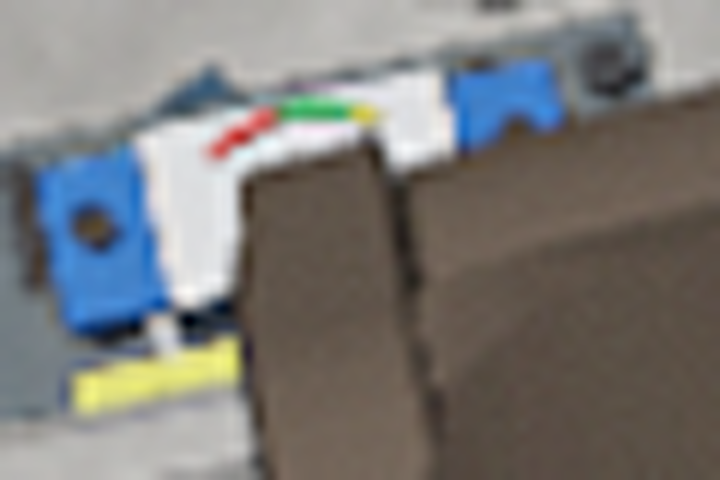

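Call:
arm_command(
  plan=[
    [[0,-0.004,-0.002],[0,0,0]],
    [[0,-0.008,-0.003],[0,0,0]],
    [[0,-0.012,-0.003],[0,0,0]],
    [[0,-0.012,-0.003],[0,0,0]],
  ],
)

```text
clock: 21.75
position: [0.4998, 0.0017, 0.0702]
ee_rot: [-1.504, -0.537, 0.533]
force: [-0.0, 0.2, 0.5]
width: 0.263
```

```bash
python3 - <<'E'
from h import *
arc([217,219,221,223,225],[127]*5,z=.070)
E
```

```text
t 21.75 p [0.4998 0.0017 0.0702] plate angle of tcp 215.7 r 0.0877 F [-0.   0.2  0.5] w 0.263
F tang(on tool) -0.1 radial -0.1
217 [0.0, 0.0002, -0.002] turn y 2.2
219 [0.0005, 0.0002, -0.005] turn y 2.2
221 [0.0012, 0.0002, -0.008] turn y 2.2
223 [0.0019, 0.0002, -0.011] turn y 2.2
225 [0.0027, 0.0002, -0.014] turn y 2.2
```

Call:
arm_command(
  plan=[
    [[0,0,-0.002],[0,0,0]],
    [[0.0005,0,-0.005],[0,0,0]],
    [[0.001,0,-0.008],[0,0,0]],
    [[0.0015,0,-0.0095],[0,0,0]],
    [[0.0015,0,-0.0095],[0,0,0]],
  ],
)

```text
clock: 22.25
position: [0.5052, -0.0045, 0.0691]
ee_rot: [-1.502, -0.534, 0.536]
force: [-5.3, 2.9, 5.3]
width: 0.266
```

```bash
cat >> h.py <<'E'
def line():
    o=observe();F=o['force'];T=o['ft_torque'];print('tau',T.round(3),'r',(np.cross(F,T)/(F@F)).round(3),(F/np.linalg.norm(F)).round(2))
E
python3 - <<'E'
from h import *
arc([221,223,225,227,229],[128]*5,z=.070);line()
E
```

```text
t 22.25 p [ 0.5052 -0.0045  0.0691] plate angle of tcp 220.9 r 0.0889 F [-5.3  2.9  5.3] w 0.266
F tang(on tool) -6.0 radial 1.0
221 [0.0009, -0.0009, 0.0001] turn y 1.2
223 [0.0017, -0.0009, -0.0029] turn y 1.2
225 [0.0025, -0.0009, -0.0058] turn y 1.2
227 [0.0034, -0.0009, -0.0088] turn y 1.2
229 [0.0045, -0.0009, -0.0116] turn y 1.2
tau [ 0.88   1.381 -0.019] r [-0.114  0.07  -0.153] [-0.66  0.36  0.66]
```

Call:
arm_command(
  plan=[
    [[0.001,-0.001,-0.001],[0,0,0]],
    [[0.001,-0.001,-0.002],[0,0,0]],
    [[0.0015,-0.001,-0.003],[0,0,0]],
    [[0.0015,-0.001,-0.004],[0,0,0]],
    [[0.0015,-0.001,-0.004],[0,0,0]],
  ],
)

```text
clock: 22.75
position: [0.5068, -0.0061, 0.0693]
ee_rot: [-1.501, -0.532, 0.54]
force: [-9.6, 6.5, 1.6]
width: 0.266
```

```bash
python3 - <<'E'
from h import *
arc([223,225,227,229],[128]*5,z=.070);line();g('g16')
E
```

```text
t 22.75 p [ 0.5068 -0.0061  0.0693] plate angle of tcp 222.4 r 0.0892 F [-9.6  6.5  1.6] w 0.266
F tang(on tool) -11.6 radial 0.5
223 [0.0014, -0.0007, -0.0006] turn y 1.3
225 [0.0022, -0.0007, -0.0035] turn y 1.3
227 [0.0032, -0.0007, -0.0064] turn y 1.3
229 [0.0042, -0.0007, -0.0093] turn y 1.3
tau [1.167 1.917 0.081] r [-0.018  0.019 -0.19 ] [-0.82  0.55  0.13]
```

View pics/g16.png

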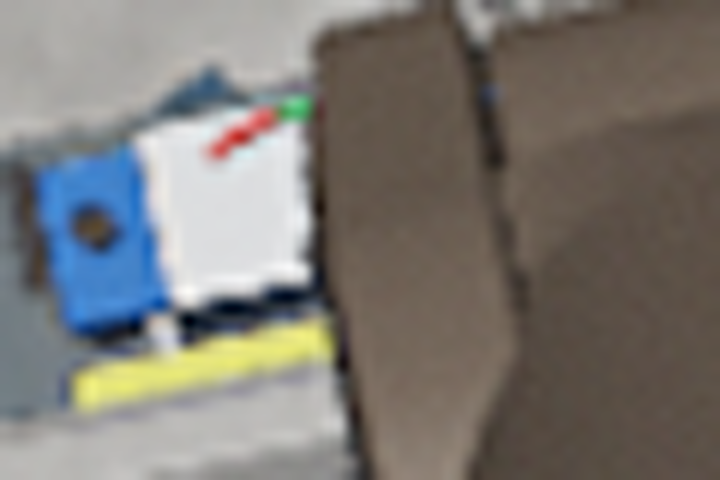

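Call:
arm_command(
  plan=[
    [[0,0,0.004],[0,0,0]],
    [[0,-0.015,0.006],[0,0,0]],
    [[0,-0.04,0.02],[0,0,0]],
    [[0,-0.06,0.05],[0,0,0]],
    [[0,-0.08,0.09],[0,0,0]],
  ],
)

```text
clock: 23.3
position: [0.4543, 0.062, 0.1514]
ee_rot: [-1.506, -0.535, 0.53]
force: [0.5, 2.2, -0.4]
width: 0.269
```

Call:
arm_command(
  plan=[
    [[0,0,0.035],[0,0,0]],
    [[0,0,0.07],[0,0,0]],
    [[0,0,0.09],[0,0,0]],
    [[0,0,0.1],[0,0,0]],
  ],
)

```text
clock: 23.7
position: [0.3897, 0.1415, 0.1507]
ee_rot: [-1.503, -0.539, 0.534]
force: [0.0, 0.9, 0.4]
width: 0.262
```

```bash
python3 - <<'E'
from h import *
t=get_image('top'); s=get_image('side')
cv2.imwrite('pics/t17.png',cv2.resize(t['color'][135:215,215:305],None,fx=8,fy=7.5,interpolation=cv2.INTER_NEAREST)[:,:,::-1])
cv2.imwrite('pics/s17.png',cv2.resize(s['color'][170:270,240:400],None,fx=5,fy=5,interpolation=cv2.INTER_CUBIC)[:,:,::-1])
go([.5052,-.0025,.1583],122)
E
```

```text
t 23.8 pos [0.3902 0.1407 0.1506] open-axis 129.26 tilt [ 0.002  0.001 -1.   ] w 0.264 F [ 1.4 -0.3  0.1]
shift [-0.0016, -0.0076, -0.1837] turn [0.05, 7.26, 0.13] rows 3.7 q7 [-0.27  0.24 -0.24  2.17  0.08  0.74  1.69]
```

View pics/t17.png

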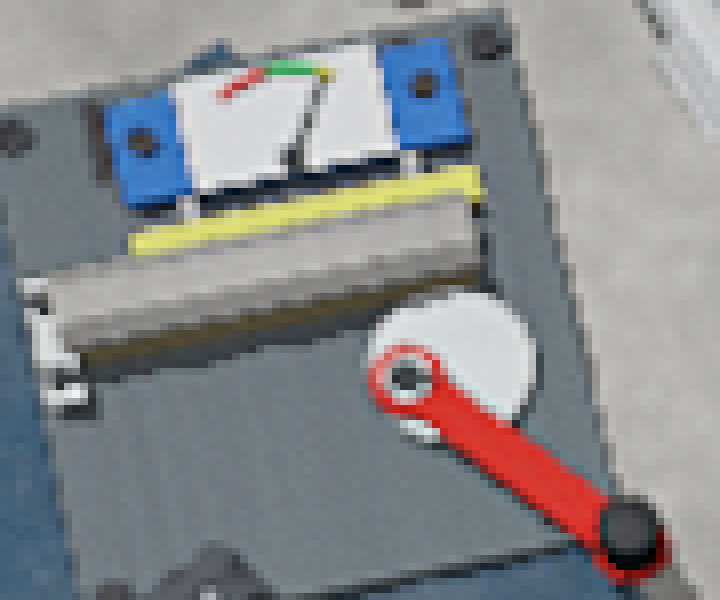

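View pics/s17.png

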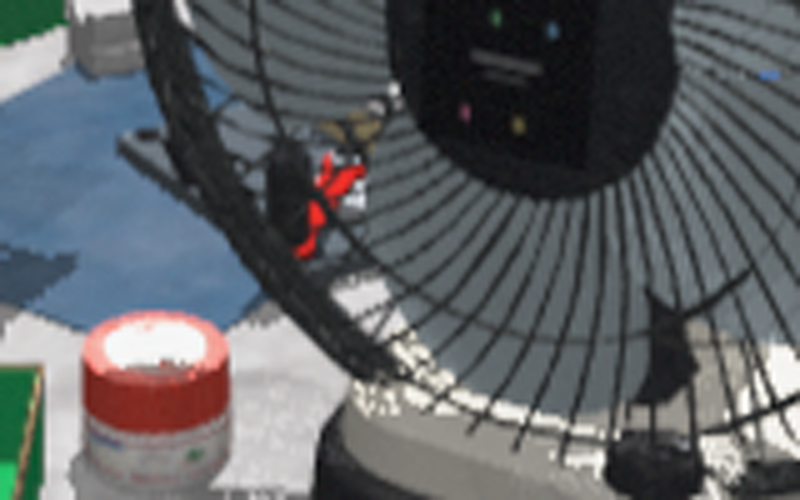

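```bash
cat > ov.py <<'E'
from h import *
import sys
t=get_image('top')
o=np.array([.58405,.1011]); th=np.radians(10.8); Rm=np.array([[np.cos(th),-np.sin(th)],[np.sin(th),np.cos(th)]])
S=8
im=cv2.resize(t['color'][135:210,215:305],None,fx=S,fy=S,interpolation=cv2.INTER_CUBIC)[:,:,::-1].copy()
def pp(x,y,z): q=proj(t,[*(o+Rm@[x/1e3,y/1e3]),z/1e3]); return tuple(int(v) for v in ((q-[215,135]+.5)*S))
def poly(pts,col): cv2.polylines(im,[np.array([pp(*p) for p in pts])],True,col,1)
poly([(92.5,85,12),(92.5,-85,12),(-92.5,-85,12),(-92.5,85,12)],(255,0,255))
xj=float(sys.argv[1]);xb=float(sys.argv[2]);yb=float(sys.argv[3]);le=float(sys.argv[4])
poly([(xj,45,25),(xj,-65,25),(xj,-65,12),(xj,45,12)],(0,0,255))
for z in (12,47): poly([(xb+13,yb+65,z),(xb+13,yb-65,z),(xb-13,yb-65,z),(xb-13,yb+65,z)],(0,255,0))
c=np.radians(le-165); cx,cy=-31+14*np.cos(c),-30+14*np.sin(c)
poly([(cx+26*np.cos(a),cy+26*np.sin(a),22) for a in np.arange(0,6.28,.1)],(255,255,0))
poly([(-16,68.5,26),(28,68.5,26),(28,68.5,12),(-16,68.5,12)],(0,128,255))
l=np.radians(130+le); poly([(-31+88*np.cos(l)+10*np.cos(a),-30+88*np.sin(l)+10*np.sin(a),72) for a in np.arange(0,6.28,.3)],(255,255,255))
cv2.imwrite('pics/%s.png'%sys.argv[5],im)
E
python3 ov.py 24 11 3.5 90 ov1
```

```text
(no output)
```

View pics/ov1.png

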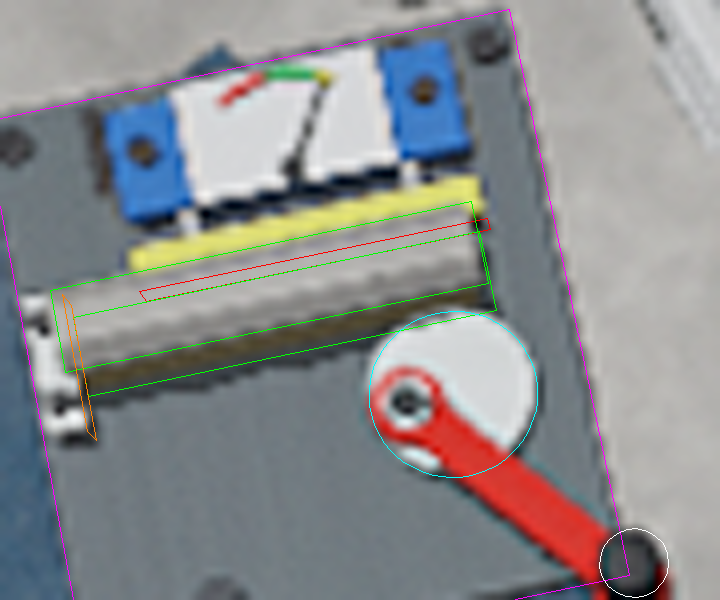

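```bash
python3 - <<'E'
from h import *
go([*knob(218.5),.12],124)
E
```

```text
t 23.85 pos [0.3908 0.1399 0.1505] open-axis 129.18 tilt [ 0.002  0.    -1.   ] w 0.259 F [ 0.2 -0.2  0.5]
shift [-0.0025, 0.0307, -0.1803] turn [0.07, 5.18, 0.12] rows 3.7 q7 [-0.27  0.24 -0.24  2.17  0.09  0.74  1.69]
```

Call:
arm_command(
  plan=[
    [[0,0,-0.04],[0,2,0]],
    [[0,0.005,-0.08],[0,4,0]],
    [[0,0.015,-0.12],[0,5,0]],
    [[-0.002,0.025,-0.155],[0,5,0]],
    [[-0.0025,0.031,-0.181],[0,5,0]],
  ],
  fingers=0.3,
)

```text
clock: 24.35
position: [0.5042, -0.0063, 0.1186]
ee_rot: [-1.522, -0.465, 0.463]
force: [-0.2, 0.5, 0.4]
width: 0.349
```

Call:
arm_command(
  plan=[
    [[0,0,0],[0,0,0]],
  ],
)

```text
clock: 24.45
position: [0.5047, -0.0075, 0.1184]
ee_rot: [-1.523, -0.462, 0.46]
force: [-0.3, -1.0, -0.2]
width: 0.351
```

```bash
python3 - <<'E'
from h import *
go([*knob(219.5),.06],124)
E
```

```text
t 24.45 pos [ 0.5047 -0.0075  0.1184] open-axis 123.74 tilt [ 0.002 -0.002 -1.   ] w 0.351 F [-0.3 -1.  -0.2]
shift [0.0023, 0.0584, 0.0047] turn [0.15, -0.26, 0.02] rows 1.2 q7 [ 0.01  0.4  -0.13  2.01  0.08  0.73  1.99]
```

Call:
arm_command(
  plan=[
    [[0.001,0.01,0.003],[0,0,0]],
    [[0.002,0.03,0.003],[0,0,0]],
    [[0.002,0.045,0.003],[0,0,0]],
    [[0.002,0.058,0.003],[0,0,0]],
    [[0.002,0.058,0.003],[0,0,0]],
  ],
)

```text
clock: 24.95
position: [0.501, 0.0025, 0.0598]
ee_rot: [-1.519, -0.467, 0.469]
force: [-0.4, 1.0, 0.9]
width: 0.35
```

```bash
python3 - <<'E'
from h import *
arc([215,210,205,202,199],[120,118,116,114,112],z=.06)
E
```

```text
t 24.95 p [0.501  0.0025 0.0598] plate angle of tcp 215.9 r 0.0863 F [-0.4  1.   0.9] w 0.35
F tang(on tool) -0.9 radial -0.5
215 [-0.0019, -0.0002, 0.0009] turn y 4.2
210 [-0.0032, -0.0002, 0.0085] turn y 6.2
205 [-0.0038, -0.0002, 0.0162] turn y 8.2
202 [-0.0038, -0.0002, 0.0208] turn y 10.2
199 [-0.0036, -0.0001, 0.0254] turn y 12.2
```

Call:
arm_command(
  plan=[
    [[-0.002,0,0.004],[0,2,0]],
    [[-0.003,0,0.0085],[0,4,0]],
    [[-0.0035,0,0.013],[0,6,0]],
    [[-0.004,0,0.017],[0,8,0]],
    [[-0.004,0,0.021],[0,10,0]],
  ],
  fingers=0.47,
)

```text
clock: 25.45
position: [0.4872, 0.0164, 0.0618]
ee_rot: [-1.546, -0.331, 0.328]
force: [0.4, -4.8, -3.2]
width: 0.267
```

Call:
arm_command(
  plan=[
    [[0,0,-0.003],[0,0,0]],
    [[0,-0.015,-0.003],[0,0,0]],
    [[0,-0.04,-0.003],[0,0,0]],
    [[0,-0.065,0.01],[0,8,0]],
    [[0,-0.09,0.03],[0,16,0]],
  ],
)

```text
clock: 25.95
position: [0.4755, 0.0439, 0.1529]
ee_rot: [-1.568, -0.109, 0.105]
force: [0.1, 0.9, 0.4]
width: 0.262
```

```bash
python3 - <<'E'
from h import *
o=np.array([.58405,.1011]); th=np.radians(10.8); Rm=np.array([[np.cos(th),-np.sin(th)],[np.sin(th),np.cos(th)]])
print(o+Rm@[.0105,.0035])
go([*(o+Rm@[.0105,.0035]),.15],10.5)
E
```

```text
[0.59370818 0.10650551]
t 25.95 pos [0.4755 0.0439 0.1529] open-axis 97.82 tilt [ 0.003  0.001 -1.   ] w 0.262 F [0.1 0.9 0.4]
shift [0.1257, 0.0032, 0.046] turn [-0.13, 87.32, 0.1] rows 10.2 q7 [-0.19  0.31 -0.02  2.04  0.01  0.79  1.5 ]
```

Call:
arm_command(
  plan=[
    [[0.025,0,0.009],[0,8.5,0]],
    [[0.05,0,0.018],[0,17,0]],
    [[0.075,0,0.027],[0,25.5,0]],
    [[0.1,0,0.037],[0,34,0]],
    [[0.126,0.003,0.046],[0,42.5,0]],
  ],
  fingers=0.1,
)

```text
clock: 26.45
position: [0.5945, 0.1088, 0.1496]
ee_rot: [-1.517, 0.47, -0.474]
force: [0.6, -0.8, 0.2]
width: 0.446
```

Call:
arm_command(
  plan=[
    [[0,0,0],[0,8.5,0]],
    [[0,0,0],[0,17,0]],
    [[0,0,0],[0,25.5,0]],
    [[0,0,0],[0,34,0]],
    [[0,0,0],[0,42.5,0]],
  ],
)

```text
clock: 26.95
position: [0.5934, 0.1081, 0.1491]
ee_rot: [-1.305, 1.04, -1.042]
force: [-0.1, 0.6, -0.5]
width: 0.451
```

```bash
python3 - <<'E'
from h import *
go([.5937,.1065,.056],10.5)
E
```

```text
t 26.95 pos [0.5934 0.1081 0.1491] open-axis 12.93 tilt [ 0.002  0.001 -1.   ] w 0.451 F [-0.1  0.6 -0.5]
shift [0.0017, 0.0931, -0.0002] turn [-0.12, 2.43, -0.03] rows 1.9 q7 [-0.51  0.51  0.36  1.77 -0.22  0.9   0.16]
```

Call:
arm_command(
  plan=[
    [[0.0015,0.025,0],[0,2.3,0]],
    [[0.0015,0.05,0],[0,2.3,0]],
    [[0.0015,0.075,0],[0,2.3,0]],
    [[0.0015,0.088,0],[0,2.3,0]],
    [[0.0015,0.0935,0],[0,2.3,0]],
  ],
)

```text
clock: 27.45
position: [0.5933, 0.1064, 0.0543]
ee_rot: [-1.293, 1.068, -1.068]
force: [-0.7, -0.3, 0.9]
width: 0.45
```

Call:
arm_command(
  plan=[
    [[0,0,0],[0,0,0]],
    [[0,0,0],[0,0,0]],
    [[0,0,0],[0,0,0]],
    [[0,0,0],[0,0,0]],
    [[0,0,0],[0,0,0]],
  ],
  fingers=1,
  squeeze=25,
)

```text
clock: 27.95
position: [0.5955, 0.1066, 0.0566]
ee_rot: [-1.289, 1.065, -1.07]
force: [3.9, 1.5, 6.6]
width: 0.278
```

```bash
python3 - <<'E'
from h import *
go([.5937,.1065,.0555],10.5)
E
```

```text
t 27.95 pos [0.5955 0.1066 0.0566] open-axis 10.87 tilt [ 0.005  0.001 -1.   ] w 0.278 F [3.9 1.5 6.6]
shift [-0.0002, 0.0011, -0.0018] turn [-0.31, 0.37, -0.01] rows 0.1 q7 [-0.48  0.63  0.31  1.83 -0.28  0.72  0.18]
```

Call:
arm_command(
  plan=[
    [[0,-0.001,-0.001],[0,0,0]],
    [[0,-0.003,-0.0015],[0,0,0]],
    [[0.002,-0.003,-0.0015],[0,0,0]],
    [[0.004,-0.003,-0.0015],[0,0,0]],
    [[0.006,-0.003,-0.0015],[0,0,0]],
  ],
)

```text
clock: 28.45
position: [0.5935, 0.1009, 0.0581]
ee_rot: [-1.291, 1.067, -1.068]
force: [3.6, 3.1, -4.1]
width: 0.277
```

Call:
arm_command(
  plan=[
    [[0.001,0,0],[0,0,0]],
    [[0.001,0.001,0],[0,0,0]],
    [[0.001,0.002,0],[0,0,0]],
    [[0.001,0.003,0],[0,0,0]],
  ],
)

```text
clock: 28.85
position: [0.5942, 0.0994, 0.0564]
ee_rot: [-1.29, 1.067, -1.069]
force: [-0.1, 2.8, 16.1]
width: 0.28
```

```bash
python3 - <<'E'
from h import *
go([.5937,.1065,.0555],10.8)
E
```

```text
t 28.85 pos [0.5942 0.0994 0.0564] open-axis 10.87 tilt [ 0.003  0.001 -1.   ] w 0.28 F [-0.1  2.8 16.1]
shift [-0.0071, 0.0009, 0.0008] turn [-0.16, 0.07, -0.03] rows 0.1 q7 [-0.47  0.63  0.31  1.84 -0.28  0.72  0.19]
```

Call:
arm_command(
  plan=[
    [[0,-0.001,0],[0,0,0]],
    [[0,-0.001,0],[0,0,0]],
    [[0,-0.001,0],[0,0,0]],
    [[0,-0.001,0],[0,0,0]],
  ],
  fingers=0.1,
)

```text
clock: 29.25
position: [0.5932, 0.0987, 0.0559]
ee_rot: [-1.292, 1.068, -1.069]
force: [0.3, -0.6, 0.3]
width: 0.45
```

Call:
arm_command(
  plan=[
    [[0,-0.01,0],[0,0,0]],
    [[0,-0.03,0],[0,0,0]],
    [[0,-0.06,0],[0,0,0]],
    [[-0.02,-0.09,-0.02],[0,-8,0]],
    [[-0.05,-0.1,-0.06],[0,-16,0]],
  ],
)

```text
clock: 29.75
position: [0.5294, 0.1357, 0.1595]
ee_rot: [-1.39, 0.849, -0.861]
force: [0.7, 1.4, 0.4]
width: 0.451
```

Call:
arm_command(
  plan=[
    [[-0.02,0,-0.04],[0,-8.5,0]],
    [[-0.04,0,-0.08],[0,-17,0]],
    [[-0.06,0,-0.11],[0,-25.5,0]],
    [[-0.06,0,-0.13],[0,-34,0]],
    [[-0.06,0,-0.14],[0,-42,0]],
  ],
)

```text
clock: 30.25
position: [0.372, 0.1262, 0.1562]
ee_rot: [-1.552, 0.283, -0.285]
force: [0.5, -1.0, 0.1]
width: 0.454
```

```bash
python3 ov.py 24 11 -3 75 ov2; python3 - <<'E'
from h import *
go([*knob(203),.12],109)
E
```

```text
t 30.3 pos [0.3714 0.1254 0.1561] open-axis 69.7 tilt [ 0.001 -0.    -1.   ] w 0.45 F [-2.1 -0.9  0.3]
shift [0.1463, 0.0362, -0.0622] turn [0.02, -39.3, 0.03] rows 4.6 q7 [-0.57  0.18  0.12  2.23 -0.03  0.74  0.79]
```

View pics/ov2.png

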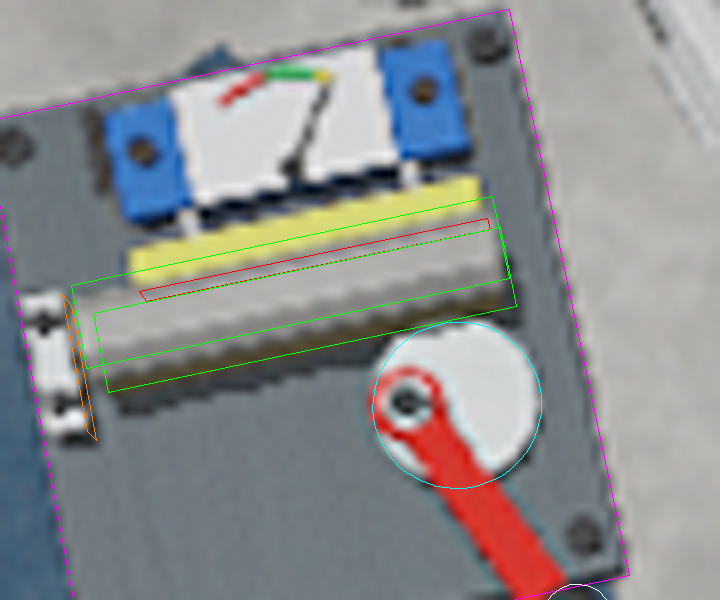

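Call:
arm_command(
  plan=[
    [[0.03,0,-0.012],[0,-8,0]],
    [[0.06,0.005,-0.025],[0,-16,0]],
    [[0.09,0.01,-0.037],[0,-24,0]],
    [[0.12,0.02,-0.05],[0,-32,0]],
    [[0.143,0.036,-0.062],[0,-39.3,0]],
  ],
  fingers=0.3,
)

```text
clock: 30.8
position: [0.4879, 0.0159, 0.1206]
ee_rot: [-1.557, -0.254, 0.246]
force: [0.5, 0.3, 0.3]
width: 0.352
```

Call:
arm_command(
  plan=[
    [[0,0,0],[0,0,0]],
    [[0,0,0],[0,0,0]],
  ],
)

```text
clock: 31.0
position: [0.4852, 0.0168, 0.1197]
ee_rot: [-1.557, -0.245, 0.244]
force: [-0.4, 0.7, 0.5]
width: 0.348
```

```bash
python3 - <<'E'
from h import *
go([*knob(204),.064],112)
E
```

```text
t 31.0 pos [0.4852 0.0168 0.1197] open-axis 107.85 tilt [ 0.001  0.    -1.   ] w 0.348 F [-0.4  0.7  0.5]
shift [0.002, 0.0557, -0.0025] turn [0.01, -4.15, 0.05] rows 1.1 q7 [-0.19  0.37  0.06  2.06 -0.04  0.71  1.77]
```

Call:
arm_command(
  plan=[
    [[0.002,0.015,-0.002],[0,-2,0]],
    [[0.002,0.03,-0.002],[0,-4,0]],
    [[0.002,0.045,-0.002],[0,-4,0]],
    [[0.002,0.056,-0.002],[0,-4,0]],
    [[0.002,0.056,-0.002],[0,-4,0]],
  ],
)

```text
clock: 31.5
position: [0.4868, 0.0169, 0.0632]
ee_rot: [-1.549, -0.303, 0.303]
force: [-0.2, -0.8, -0.2]
width: 0.349
```

```bash
python3 - <<'E'
from h import *
arc([206,209,212,215,218],[113,115,117,119,121],z=.064)
E
```

```text
t 31.5 p [0.4868 0.0169 0.0632] plate angle of tcp 202.6 r 0.0879 F [-0.2 -0.8 -0.2] w 0.349
F tang(on tool) 0.6 radial 0.6
206 [0.0011, -0.0008, -0.0051] turn y -0.9
209 [0.0024, -0.0008, -0.0095] turn y -2.9
212 [0.0039, -0.0008, -0.0138] turn y -4.9
215 [0.0056, -0.0008, -0.0181] turn y -6.9
218 [0.0076, -0.0008, -0.0223] turn y -8.9
```

Call:
arm_command(
  plan=[
    [[0.001,0,-0.005],[0,-1,0]],
    [[0.0025,0,-0.0095],[0,-3,0]],
    [[0.004,0,-0.014],[0,-5,0]],
    [[0.0055,0,-0.018],[0,-7,0]],
    [[0.0075,0,-0.022],[0,-9,0]],
  ],
  fingers=0.47,
)

```text
clock: 32.0
position: [0.5021, -0.0009, 0.0643]
ee_rot: [-1.527, -0.428, 0.428]
force: [-5.2, 2.6, 1.1]
width: 0.265
```

```bash
python3 - <<'E'
from h import *
arc([220,221,222,223,224],[122,123,124,125,126],z=.064)
E
```

```text
t 32.0 p [ 0.5021 -0.0009  0.0643] plate angle of tcp 217.9 r 0.0881 F [-5.2  2.6  1.1] w 0.265
F tang(on tool) -5.6 radial 1.5
220 [0.0012, 0.0003, -0.003] turn y -0.7
221 [0.0017, 0.0003, -0.0045] turn y -1.7
222 [0.0022, 0.0003, -0.0059] turn y -2.7
223 [0.0028, 0.0003, -0.0073] turn y -3.7
224 [0.0034, 0.0003, -0.0087] turn y -4.7
```

Call:
arm_command(
  plan=[
    [[0.001,0,-0.003],[0,-1,0]],
    [[0.0015,0,-0.0045],[0,-2,0]],
    [[0.002,0,-0.006],[0,-2.5,0]],
    [[0.003,0,-0.0075],[0,-3.5,0]],
    [[0.0035,0,-0.0085],[0,-4.5,0]],
  ],
)

```text
clock: 32.5
position: [0.5071, -0.0062, 0.0641]
ee_rot: [-1.513, -0.484, 0.49]
force: [-17.8, 3.6, 7.9]
width: 0.265
```

```bash
python3 - <<'E'
from h import *
arc([224,225,226,227,228],[126,127,128,128,128],z=.064);line()
E
```

```text
t 32.5 p [ 0.5071 -0.0062  0.0641] plate angle of tcp 222.6 r 0.0891 F [-17.8   3.6   7.9] w 0.265
F tang(on tool) -16.5 radial 7.6
224 [0.0017, 0.0, -0.0017] turn y -0.4
225 [0.0022, 0.0, -0.0032] turn y -1.4
226 [0.0028, 0.0, -0.0046] turn y -2.4
227 [0.0034, 0.0, -0.006] turn y -2.4
228 [0.004, 0.0, -0.0074] turn y -2.4
tau [ 0.955  2.142 -1.737] r [-0.059 -0.06  -0.106] [-0.9   0.18  0.4 ]
```

Call:
arm_command(
  plan=[
    [[0,0,0.004],[0,0,0]],
    [[0,0,0.008],[0,0,0]],
    [[0,-0.015,0.008],[0,0,0]],
    [[0,-0.04,0.012],[0,0,0]],
    [[0,-0.07,0.03],[0,0,0]],
  ],
)

```text
clock: 33.0
position: [0.4936, 0.0161, 0.135]
ee_rot: [-1.517, -0.488, 0.484]
force: [0.2, -0.0, 0.1]
width: 0.267
```

```bash
python3 - <<'E'
from h import *
go([*knob(220),.14],-10)
E
```

```text
t 33.0 pos [0.4936 0.0161 0.135 ] open-axis 125.53 tilt [ 0.003 -0.    -1.   ] w 0.267 F [ 0.2 -0.   0.1]
shift [-0.0021, -0.005, -0.0219] turn [0.14, -44.47, 0.06] rows 5.2 q7 [-0.12  0.36 -0.03  2.02  0.02  0.76  2.03]
```

Call:
arm_command(
  plan=[
    [[0,0,0.01],[0,8.5,0]],
    [[0,0,0.02],[0,17,0]],
    [[0,0,0.03],[0,25.5,0]],
    [[0,0,0.03],[0,34,0]],
    [[0,0,0.03],[0,42.5,0]],
  ],
  fingers=0.3,
)

```text
clock: 33.5
position: [0.4758, 0.0424, 0.1348]
ee_rot: [-1.567, 0.095, -0.1]
force: [0.3, 0.0, -0.6]
width: 0.349
```

Call:
arm_command(
  plan=[
    [[0,0,0],[0,8.5,0]],
    [[0,0,0],[0,17,0]],
    [[0,0,0],[0,25.5,0]],
    [[0,0,0],[0,34,0]],
    [[0,0,0],[0,42.5,0]],
  ],
)

```text
clock: 34.0
position: [0.476, 0.0421, 0.1347]
ee_rot: [-1.46, 0.674, -0.679]
force: [1.5, 0.2, -0.4]
width: 0.347
```

Call:
arm_command(
  plan=[
    [[0,0,0],[0,8.5,0]],
    [[0,0,0],[0,17,0]],
    [[0,0,0],[0,25.5,0]],
    [[0,0,0],[0,34,0]],
    [[0,0,0],[0,42.5,0]],
  ],
)

```text
clock: 34.5
position: [0.476, 0.0422, 0.1347]
ee_rot: [-1.188, 1.235, -1.237]
force: [0.3, 0.5, 0.5]
width: 0.349
```

```bash
python3 - <<'E'
from h import *
go([*knob(219.5),.12],-10)
t=get_image('top'); cv2.imwrite('pics/t20.png',cv2.resize(t['color'][120:300,200:420],None,fx=3.5,fy=3.3,interpolation=cv2.INTER_CUBIC)[:,:,::-1])
E
```

```text
t 34.5 pos [0.476  0.0422 0.1347] open-axis -2.14 tilt [ 0.003  0.001 -1.   ] w 0.349 F [0.3 0.5 0.5]
shift [0.0435, 0.0147, 0.0297] turn [-0.19, 7.86, -0.09] rows 1.1 q7 [-0.6   0.36  0.52  2.09 -0.26  0.74  0.04]
```

View pics/t20.png

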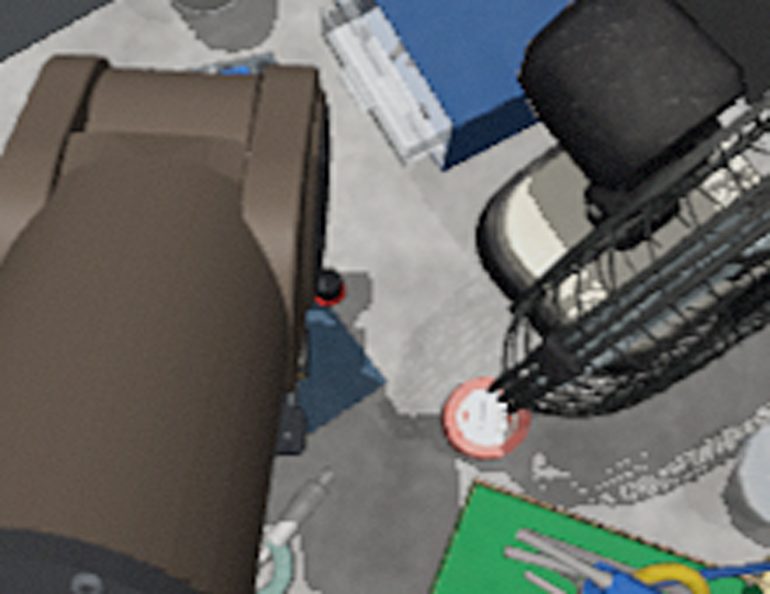

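```bash
python3 - <<'E'
from h import *
t=get_image('top'); k=atz(t,[200+328/3.5-.35,120+283/3.3-.35],.072); r=k[:2]-PV; print(k,np.linalg.norm(r),(np.degrees(np.arctan2(r[1],r[0]))-11)%360)
go([*k[:2],.12],-10)
E
```

```text
[ 0.50241536 -0.00137175  0.072     ] 0.08824863029358128 218.26758219636395
t 34.6 pos [0.4759 0.0423 0.1345] open-axis -1.92 tilt [ 0.003  0.001 -1.   ] w 0.35 F [ 0.3 -0.1 -0.1]
shift [0.0428, 0.0146, 0.0279] turn [-0.18, 8.08, -0.07] rows 1.1 q7 [-0.6   0.36  0.52  2.09 -0.26  0.74  0.05]
```

Call:
arm_command(
  plan=[
    [[0.014,0,0.01],[0,4,0]],
    [[0.028,0.005,0.02],[0,8,0]],
    [[0.042,0.01,0.029],[0,8,0]],
    [[0.043,0.0145,0.029],[0,8,0]],
    [[0.043,0.0145,0.029],[0,8,0]],
  ],
)

```text
clock: 35.1
position: [0.5028, -0.0034, 0.1186]
ee_rot: [-1.121, 1.336, -1.337]
force: [0.6, 0.5, -0.1]
width: 0.351
```

```bash
python3 - <<'E'
from h import *
go([.503,-.002,.060],-10)
E
```

```text
t 35.1 pos [ 0.5028 -0.0034  0.1186] open-axis -9.97 tilt [ 0.001 -0.    -1.   ] w 0.351 F [ 0.6  0.5 -0.1]
shift [-0.0014, 0.0586, -0.0001] turn [-0.04, 0.03, 0.0] rows 1.2 q7 [-0.5   0.43  0.54  2.05 -0.32  0.74  0.06]
```

Call:
arm_command(
  plan=[
    [[-0.0015,0.015,0],[0,0,0]],
    [[-0.0015,0.03,0],[0,0,0]],
    [[-0.0015,0.045,0],[0,0,0]],
    [[-0.0015,0.0585,0],[0,0,0]],
    [[-0.0015,0.0585,0],[0,0,0]],
  ],
)

```text
clock: 35.6
position: [0.5021, -0.0003, 0.0594]
ee_rot: [-1.124, 1.335, -1.334]
force: [-0.9, -0.6, -1.0]
width: 0.351
```

```bash
python3 - <<'E'
from h import *
arc([220,222,224,226,228],[-10]*5,z=.06);line()
E
```

```text
t 35.6 p [ 5.021e-01 -3.000e-04  5.940e-02] plate angle of tcp 217.7 r 0.0877 F [-0.9 -0.6 -1. ] w 0.351
F tang(on tool) -0.2 radial 1.0
220 [0.0021, -0.0006, 0.0029] turn y 0.2
222 [0.0035, -0.0006, 0.0056] turn y 0.2
224 [0.0049, -0.0006, 0.0084] turn y 0.2
226 [0.0061, -0.0006, 0.0112] turn y 0.2
228 [0.0073, -0.0006, 0.014] turn y 0.2
tau [-0.148  0.111 -0.042] r [ 0.065  0.052 -0.09 ] [-0.6  -0.42 -0.68]
```

Call:
arm_command(
  plan=[
    [[0.002,0,0.003],[0,0,0]],
    [[0.003,0,0.0045],[0,0,0]],
    [[0.004,0,0.0065],[0,0,0]],
    [[0.005,0,0.0085],[0,0,0]],
    [[0.0055,0,0.01],[0,0,0]],
  ],
  fingers=0.47,
)

```text
clock: 36.1
position: [0.5066, -0.0057, 0.0602]
ee_rot: [-1.128, 1.342, -1.327]
force: [-22.3, 9.4, 9.4]
width: 0.266
```

```bash
python3 - <<'E'
from h import *
arc([226,227,228,229,230,232],[-10]*6,z=.06);line();g('g21')
E
```

```text
t 36.1 p [ 0.5066 -0.0057  0.0602] plate angle of tcp 222.2 r 0.089 F [-22.3   9.4   9.4] w 0.266
F tang(on tool) -23.5 radial 5.9
226 [0.0016, 0.0001, 0.0058] turn y 0.2
227 [0.0022, 0.0001, 0.0072] turn y 0.2
228 [0.0028, 0.0001, 0.0086] turn y 0.2
229 [0.0033, 0.0001, 0.0101] turn y 0.2
230 [0.0038, 0.0001, 0.0115] turn y 0.2
232 [0.0048, 0.0, 0.0144] turn y 0.2
tau [ 0.972  2.912 -0.356] r [-0.046  0.002 -0.11 ] [-0.86  0.36  0.36]
```

View pics/g21.png

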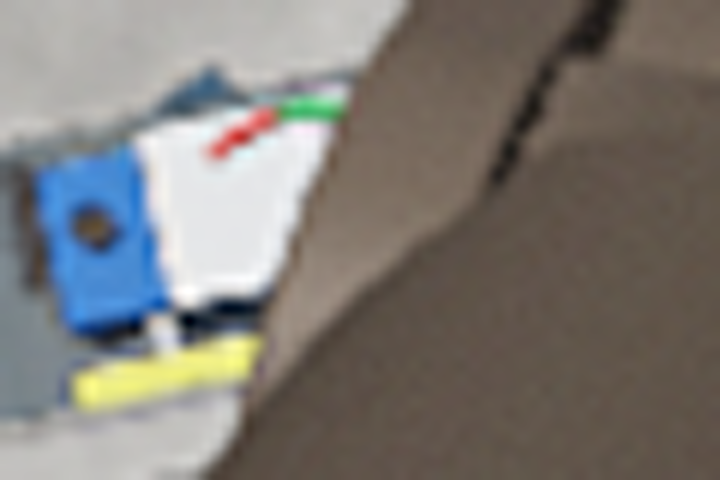

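Call:
arm_command(
  plan=[
    [[0,0,-0.004],[0,0,0]],
    [[0,-0.015,-0.006],[0,0,0]],
    [[0,-0.045,-0.006],[0,0,0]],
    [[-0.03,-0.075,-0.03],[0,-2,0]],
    [[-0.07,-0.09,-0.06],[0,-4,0]],
  ],
)

```text
clock: 36.65
position: [0.4678, 0.0685, 0.1531]
ee_rot: [-1.151, 1.282, -1.289]
force: [-0.2, 1.2, -0.3]
width: 0.267
```

Call:
arm_command(
  plan=[
    [[-0.03,0,-0.03],[0,-5,0]],
    [[-0.06,0,-0.05],[0,-10,0]],
    [[-0.08,0,-0.06],[0,-12,0]],
    [[-0.09,0,-0.06],[0,-12,0]],
  ],
)

```text
clock: 37.05
position: [0.4144, 0.1674, 0.1509]
ee_rot: [-1.257, 1.126, -1.126]
force: [1.0, -0.3, 0.5]
width: 0.261
```

```bash
python3 ov.py 24 11 -3 90 ov3; python3 - <<'E'
from h import *
t=get_image('top')
cv2.imwrite('pics/t22.png',cv2.resize(t['color'][135:210,215:305],None,fx=8,fy=8,interpolation=cv2.INTER_CUBIC)[:,:,::-1])
go([.5,.0,.12],-10)
E
```

```text
t 37.15 pos [0.4162 0.1665 0.1508] open-axis 6.23 tilt [ 0.003  0.001 -1.   ] w 0.265 F [0.3 0.1 0.8]
shift [0.1746, 0.0308, 0.0652] turn [-0.2, 16.23, -0.09] rows 3.8 q7 [-0.89  0.28  0.48  2.14 -0.19  0.75 -0.18]
```

View pics/ov3.png

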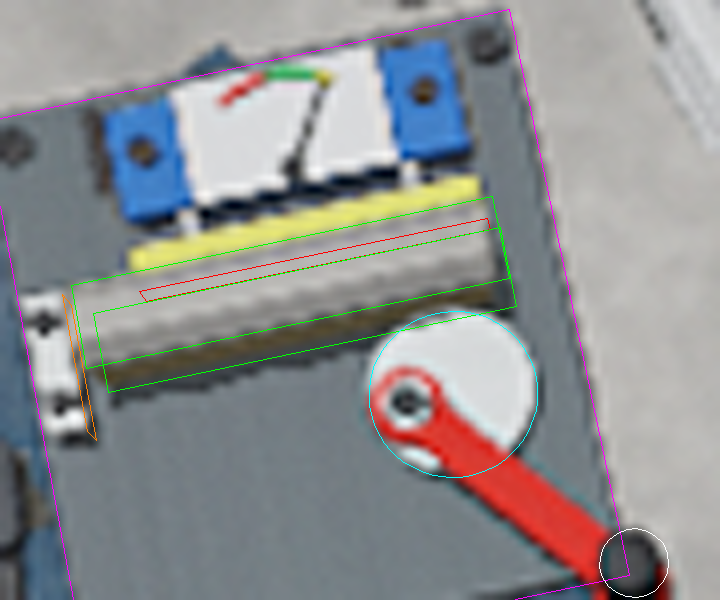

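View pics/t22.png

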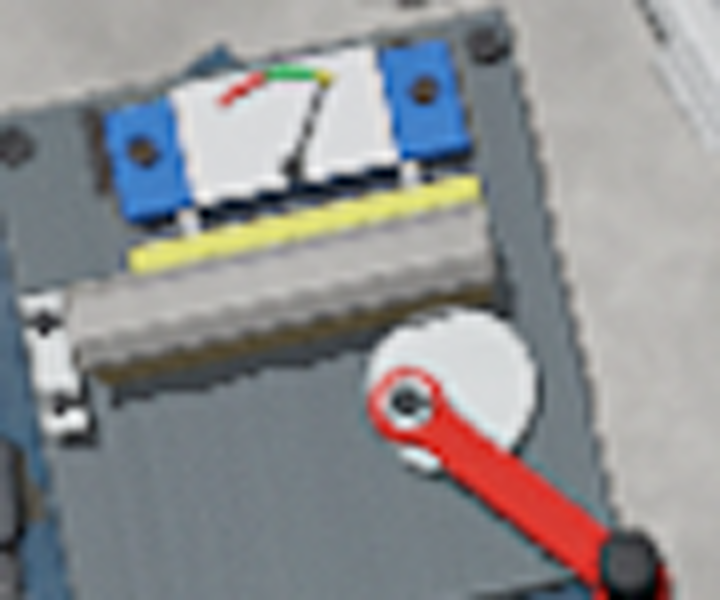

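```bash
cat > needle.py <<'E'
from h import *
def needle(im):
    # im RGB full; dark pixels in white plate region
    r=im[138:162,238:262].astype(float).sum(2)
    w=np.clip((480-r)/400,0,1)
    return r
import sys
for n in ['t0','t7full']:
    im=cv2.imread('pics/%s.png'%n)[:,:,::-1]
    c=im[140:160,246:262].astype(int).sum(2)//3
    print(n);print(c)
t=get_image('top');c=t['color'][140:160,246:262].astype(int).sum(2)//3
print('now');print(c); save(t,'t23full'); print(t['camera_matrix'][0,2])
E
python3 needle.py
```

```text
t0
[[158 159 162 162 162 162 155 137 130 132 127 108  95 106 135 122]
 [163 164 145 124 127 120 112  99  97 123 137 162 186 188 196 167]
 [130 123 112  94 115 136 157 182 191 193 193 198 205 203 207 178]
 [126 127 119 131 122 137 146 161 171 183 199 202 198 198 202 180]
 [137 113  85  96  94  93  88  91 124 142 157 188 198 198 200 199]
 [113 112 150 189 188 186 187 188 180 135 151 197 198 197 199 204]
 [155 192 195 205 203 202 204 208 181  92 162 205 198 196 199 202]
 [195 203 200 198 199 198 202 196 146  93 171 203 198 196 198 202]
 [200 198 197 197 196 198 202 178  87 140 198 201 197 196 197 200]
 [198 197 197 196 197 199 203 165 127 194 203 197 198 197 197 198]
 [196 197 196 196 198 201 196 135 152 207 199 197 197 198 197 199]
 [197 198 198 197 198 205 178  84 158 204 198 197 197 196 197 198]
 [196 197 197 197 201 196 149  95 171 203 197 197 197 197 197 199]
 [197 196 197 201 209 185 104 153 199 200 197 197 198 198 198 199]
 [197 197 200 195 169 113  91 180 206 200 199 199 199 201 205 209]
 [198 198 202 180  90  37  76 175 209 204 207 209 211 206 179 148]
 [198 198 203 178  76  38
[... 2255 characters left out ...]
7 218 219]
 [217 217 217 218 218 223 197 110 181 225 221 217 217 217 217 218]
 [218 217 218 218 220 227 188  91 191 223 220 217 217 217 218 218]
 [217 218 217 219 223 217 156 154 219 221 217 218 217 218 217 220]
 [218 217 218 222 230 204 107 182 227 219 219 217 217 218 219 219]
 [218 218 220 214 189 130 105 200 226 220 220 219 221 223 226 230]
 [217 219 222 206 132  48  91 194 228 224 227 231 233 227 199 169]
 [219 220 225 202 107  42  89 203 242 222 180 165 165 155 107  45]
 [224 228 234 234 193  72  75 135 172 143  71  26  19  31  41  48]
 [214 175 165 170 139  53  43  24  26  39  48  54  50  52  54  83]
 [134  59  28  26  39  49  51  50  47  52  53  80 104 102 120 155]]
289.05026603911904
```

```bash
python3 - <<'E'
from h import *
t=get_image('top')
b=atz(t,[326.6,171.3],0);print('bottom corner',b)
for H in (.05,.1,.15,.2): print(H,proj(t,[b[0],b[1],H]))
for px in [(316,168),(297,128)]: print('drawer edge',atz(t,px,0),atz(t,px,.1))
for a in (219,222,225,228,231,234):
    n=np.array([np.cos(np.radians(115-180)),np.sin(np.radians(115-180))]); print(a,knob(a).round(4),(knob(a)-.029*n).round(4))
n=np.array([np.cos(np.radians(115-180)),np.sin(np.radians(115-180))])
go([*(knob(219)-.042*n),.14],115)
E
```

```text
bottom corner [ 0.59864252 -0.08505378  0.        ]
0.05 [327.86447312 166.27513087]
0.1 [329.26935512 160.69229318]
0.15 [330.83940759 154.45308729]
0.2 [332.60557811 147.43453102]
drawer edge [ 0.60782213 -0.05867756  0.        ] [ 0.58244368 -0.05464344  0.1       ]
drawer edge [ 0.71407275 -0.01285936  0.        ] [ 0.67773405 -0.0135516   0.1       ]
219 [ 0.5034 -0.0019] [0.4912 0.0244]
222 [ 0.507  -0.0048] [0.4948 0.0215]
225 [ 0.5108 -0.0075] [0.4985 0.0188]
228 [ 0.5147 -0.0099] [0.5024 0.0164]
231 [ 0.5187 -0.0122] [0.5064 0.0141]
234 [ 0.5228 -0.0143] [0.5106 0.012 ]
t 37.25 pos [0.4162 0.1643 0.1504] open-axis 6.06 tilt [ 0.003  0.    -1.   ] w 0.263 F [-0.1 -0.   0.5]
shift [0.1348, 0.0106, 0.0556] turn [-0.14, 71.06, -0.09] rows 8.3 q7 [-0.89  0.28  0.48  2.14 -0.19  0.75 -0.18]
```

Call:
arm_command(
  plan=[
    [[0.03,0,0.012],[0,8.5,0]],
    [[0.06,0,0.024],[0,17,0]],
    [[0.09,0,0.036],[0,25.5,0]],
    [[0.115,0,0.048],[0,34,0]],
    [[0.132,0.008,0.055],[0,42.5,0]],
  ],
  fingers=1,
  squeeze=15,
)

```text
clock: 37.75
position: [0.4861, 0.0359, 0.1431]
ee_rot: [-0.827, 1.663, -1.668]
force: [-0.1, 0.3, -0.4]
width: 0.001
```

```bash
cat >> h.py <<'E'
def got(pos,ang,tilt):
    s=observe(); R0=R.from_rotvec(s['ee_rot']).as_matrix(); p=s['position']
    cur=np.degrees(np.arctan2(R0[1,2],R0[0,2]))
    c=min([ang,ang-180,ang+180,ang-360,ang+360],key=lambda q:abs(q-cur))
    M=Rt(c)@R.from_rotvec([tilt,0,0],degrees=True).as_matrix()
    print('t',round(s['clock'],2),p.round(4),'ax',cur.round(1),'F',s['force'].round(1),'w',round(s['width'],3),'q',s['joints'].round(2))
    print('shift',(R0.T@(np.array(pos)-p)).round(4).tolist(),'turn',R.from_matrix(R0.T@M).as_rotvec(degrees=True).round(1).tolist())
E
python3 - <<'E'
from h import *
n=np.array([np.cos(np.radians(115-180)),np.sin(np.radians(115-180))])
got([*(knob(218)-.045*n),.13],115,-12)
E
```

```text
t 37.75 [0.4861 0.0359 0.1431] ax -37.0 F [-0.1  0.3 -0.4] w 0.001 q [-0.71  0.39  0.69  2.07 -0.35  0.79 -0.46]
shift [-0.0014, 0.0131, -0.0047] turn [-11.9, 27.9, 2.7]
```

```bash
python3 - <<'E'
from h import *
n=np.array([np.cos(np.radians(115-180)),np.sin(np.radians(115-180))])
got([*(knob(218)-.045*n),.13],115,12)
E
```

```text
t 37.75 [0.4861 0.0359 0.1431] ax -37.0 F [-0.1  0.3 -0.4] w 0.001 q [-0.71  0.39  0.69  2.07 -0.35  0.79 -0.46]
shift [-0.0014, 0.0131, -0.0047] turn [11.6, 27.9, -3.1]
```

Call:
arm_command(
  plan=[
    [[0,0,-0.005],[3,7,-0.8]],
    [[0,0,-0.005],[6,14,-1.6]],
    [[-0.001,0,-0.005],[9,21,-2.3]],
    [[-0.001,0.006,-0.005],[11.6,28,-3.1]],
    [[-0.001,0.013,-0.005],[11.6,28,-3.1]],
  ],
)

```text
clock: 38.25
position: [0.4809, 0.0438, 0.1288]
ee_rot: [-0.396, 1.742, -2.154]
force: [-1.0, 0.6, -0.5]
width: 0.007
```

```bash
python3 - <<'E'
from h import *
n=np.array([np.cos(np.radians(115-180)),np.sin(np.radians(115-180))])
got([*(knob(218)-.045*n),.058],115,12)
print(R.from_rotvec(observe()['ee_rot']).as_matrix().round(3))
E
```

```text
t 38.25 [0.4809 0.0438 0.1288] ax -64.5 F [-1.   0.6 -0.5] w 0.007 q [-1.05  0.47  0.94  2.16 -0.29  0.66 -1.07]
shift [-0.0006, 0.0702, -0.0103] turn [-0.0, 0.5, 0.0]
[[-0.903  0.088  0.421]
 [-0.43  -0.189 -0.883]
 [ 0.002 -0.978  0.208]]
```

Call:
arm_command(
  plan=[
    [[0,0.015,-0.005],[0,0,0]],
    [[0,0.03,-0.01],[0,0,0]],
    [[0,0.045,-0.01],[0,0,0]],
    [[0,0.06,-0.01],[0,0,0]],
    [[0,0.07,-0.01],[0,0,0]],
  ],
)

```text
clock: 38.75
position: [0.4826, 0.0376, 0.0578]
ee_rot: [-0.399, 1.745, -2.151]
force: [-0.1, 0.1, 0.2]
width: 0.004
```

```bash
cat >> h.py <<'E'
def push(as_,d,ang=115,z=.058):
    n=np.array([np.cos(np.radians(ang-180)),np.sin(np.radians(ang-180))])
    s=observe(); R0=R.from_rotvec(s['ee_rot']).as_matrix(); p=s['position']
    rel=p[:2]+d*n-PV
    tg=np.degrees(np.arctan2(rel[1],rel[0]))+90;u=np.array([np.cos(np.radians(tg)),np.sin(np.radians(tg))])
    print('t',round(s['clock'],2),p.round(4),'knob-equiv angle',round((tg-90-11)%360,1),'F',s['force'].round(1),'Ftan',round(s['force'][:2]@u,1))
    for a in as_: print(a,(R0.T@(np.array([*(knob(a)-d*n),z])-p)).round(4).tolist())
E
python3 - <<'E'
from h import *
push([210,213,216,218,220,222],.030); line()
s=get_image('side');cv2.imwrite('pics/s24.png',cv2.resize(s['color'][110:280,240:420],None,fx=4.2,fy=3.5,interpolation=cv2.INTER_CUBIC)[:,:,::-1])
E
```

```text
t 38.75 [0.4826 0.0376 0.0578] knob-equiv angle 209.4 F [-0.1  0.1  0.2] Ftan -0.1
210 [0.0027, 0.0002, 0.0017]
213 [0.0013, 0.0011, 0.006]
216 [-0.0002, 0.002, 0.0102]
218 [-0.0014, 0.0025, 0.013]
220 [-0.0027, 0.0031, 0.0157]
222 [-0.004, 0.0037, 0.0184]
tau [0.165 0.213 0.008] r [-0.846  0.668 -0.396] [-0.23  0.26  0.94]
```

View pics/s24.png

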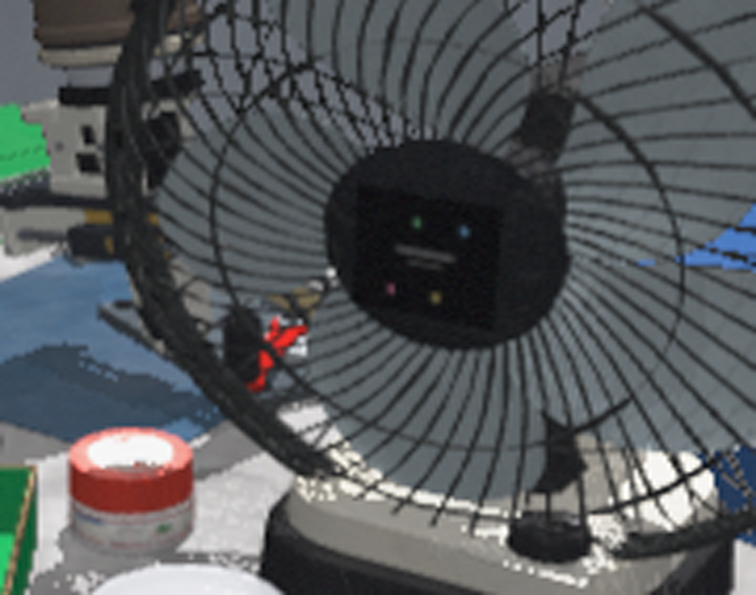

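Call:
arm_command(
  plan=[
    [[0.0015,0.001,0.005],[0,0,0]],
    [[0,0.002,0.0095],[0,0,0]],
    [[-0.001,0.0025,0.0125],[0,0,0]],
    [[-0.0025,0.003,0.0155],[0,0,0]],
    [[-0.0025,0.003,0.0155],[0,0,0]],
  ],
)

```text
clock: 39.3
position: [0.4925, 0.0261, 0.0593]
ee_rot: [-0.396, 1.744, -2.151]
force: [-0.6, -0.3, 0.6]
width: 0.006
```

```bash
python3 - <<'E'
from h import *
push([220,222,224,226,228],.030); line()
E
```

```text
t 39.3 [0.4925 0.0261 0.0593] knob-equiv angle 219.5 F [-0.6 -0.3  0.6] Ftan -0.3
220 [0.0012, 0.0016, 0.0011]
222 [-0.0001, 0.0021, 0.0038]
224 [-0.0016, 0.0027, 0.0064]
226 [-0.0031, 0.0032, 0.009]
228 [-0.0048, 0.0038, 0.0116]
tau [0.073 0.259 0.006] r [-0.19   0.057 -0.184] [-0.71 -0.29  0.64]
```

Call:
arm_command(
  plan=[
    [[0,0.002,0.003],[0,0,0]],
    [[-0.001,0.0025,0.0055],[0,0,0]],
    [[-0.002,0.003,0.0075],[0,0,0]],
    [[-0.003,0.003,0.009],[0,0,0]],
    [[-0.003,0.003,0.009],[0,0,0]],
  ],
)

```text
clock: 39.8
position: [0.4969, 0.0202, 0.0573]
ee_rot: [-0.402, 1.747, -2.15]
force: [-5.5, 4.9, 3.6]
width: 0.002
```

```bash
python3 - <<'E'
from h import *
push([226,228,230,232,234],.030); line()
E
```

```text
t 39.8 [0.4969 0.0202 0.0573] knob-equiv angle 224.2 F [-5.5  4.9  3.6] Ftan -7.3
226 [-0.0017, -0.0003, 0.0024]
228 [-0.0033, 0.0002, 0.0049]
230 [-0.0051, 0.0008, 0.0074]
232 [-0.0069, 0.0013, 0.0098]
234 [-0.0088, 0.0017, 0.0122]
tau [ 1.067  1.237 -0.077] r [-0.071  0.05  -0.179] [-0.67  0.6   0.43]
```

Call:
arm_command(
  plan=[
    [[-0.001,0,0.0015],[0,0,0]],
    [[-0.002,0,0.003],[0,0,0]],
    [[-0.003,0,0.0045],[0,0,0]],
    [[-0.003,0,0.005],[0,0,0]],
  ],
)

```text
clock: 40.2
position: [0.5002, 0.0173, 0.0576]
ee_rot: [-0.405, 1.748, -2.15]
force: [-6.7, 7.8, -0.9]
width: 0.002
```

```bash
python3 - <<'E'
from h import *
push([228,230,232,234],.030); line(); g('g25')
E
```

```text
t 40.2 [0.5002 0.0173 0.0576] knob-equiv angle 227.0 F [-6.7  7.8 -0.9] Ftan -9.8
228 [-0.0016, -0.0002, 0.0009]
230 [-0.0033, 0.0003, 0.0034]
232 [-0.0052, 0.0007, 0.0058]
234 [-0.0071, 0.0012, 0.0081]
tau [ 1.745  1.73  -0.151] r [ 0.003 -0.024 -0.237] [-0.65  0.76 -0.08]
```

View pics/g25.png

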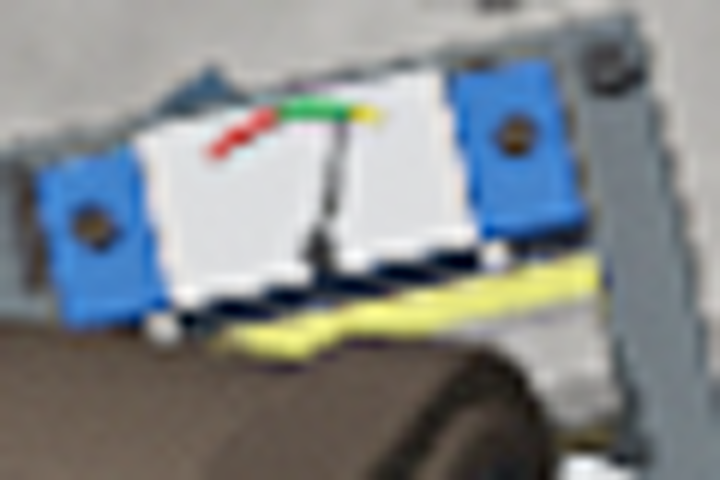

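Call:
arm_command(
  plan=[
    [[-0.0015,0,0.0015],[0,0,0]],
    [[-0.0025,0,0.003],[0,0,0]],
    [[-0.004,0.0005,0.0045],[0,0,0]],
    [[-0.005,0.0005,0.006],[0,0,0]],
    [[-0.005,0.0005,0.006],[0,0,0]],
  ],
)

```text
clock: 40.75
position: [0.506, 0.0137, 0.0578]
ee_rot: [-0.407, 1.75, -2.151]
force: [-9.3, 5.3, -2.9]
width: 0.009
```

```bash
python3 - <<'E'
from h import *
push([232,234,236,238],.030); g('g26')
E
```

```text
t 40.75 [0.506  0.0137 0.0578] knob-equiv angle 231.3 F [-9.3  5.3 -2.9] Ftan -10.7
232 [-0.0015, -0.0002, 0.0002]
234 [-0.0034, 0.0003, 0.0025]
236 [-0.0054, 0.0007, 0.0048]
238 [-0.0075, 0.0012, 0.007]
```

View pics/g26.png

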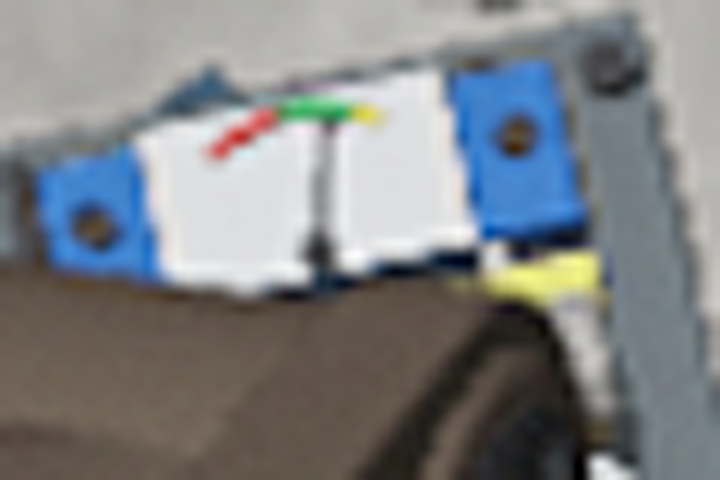

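Call:
arm_command(
  plan=[
    [[-0.0015,0,0.001],[0,0,0]],
    [[-0.0025,0,0.002],[0,0,0]],
    [[-0.0035,0.0005,0.003],[0,0,0]],
    [[-0.0035,0.0005,0.003],[0,0,0]],
  ],
)

```text
clock: 41.2
position: [0.5105, 0.0126, 0.058]
ee_rot: [-0.407, 1.75, -2.151]
force: [-9.4, 5.4, -0.2]
width: 0.007
```

```bash
python3 - <<'E'
from h import *
push([234,236,238],.030); g('g27')
E
```

```text
t 41.2 [0.5105 0.0126 0.058 ] knob-equiv angle 234.3 F [-9.4  5.4 -0.2] Ftan -10.8
234 [0.0001, -0.0001, -0.0005]
236 [-0.0018, 0.0004, 0.0018]
238 [-0.0039, 0.0008, 0.0041]
```

View pics/g27.png

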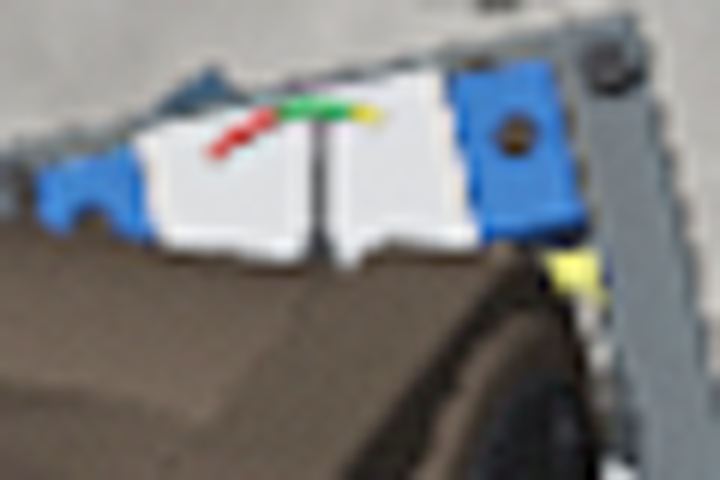

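Call:
arm_command(
  plan=[
    [[0,0,-0.005],[0,0,0]],
    [[0,0,-0.015],[0,0,0]],
    [[0,-0.02,-0.025],[0,0,0]],
    [[0,-0.05,-0.04],[0,0,0]],
    [[0,-0.08,-0.07],[0,0,0]],
  ],
)

```text
clock: 41.75
position: [0.4788, 0.0876, 0.1248]
ee_rot: [-0.393, 1.744, -2.153]
force: [-0.2, 0.5, -0.7]
width: 0.008
```

Call:
arm_command(
  plan=[
    [[0,0,-0.03],[0,0,0]],
    [[0,-0.01,-0.06],[0,0,0]],
    [[0.03,-0.02,-0.09],[0,0,0]],
    [[0.07,-0.02,-0.12],[0,0,0]],
    [[0.09,-0.02,-0.14],[0,0,0]],
  ],
)

```text
clock: 42.25
position: [0.3327, 0.1771, 0.1137]
ee_rot: [-0.401, 1.744, -2.151]
force: [0.3, 1.5, -0.6]
width: 0.003
```

```bash
python3 ov.py 27 14 0 103 ov4; python3 - <<'E'
from h import *
g('g28'); t=get_image('top');s=get_image('side')
cv2.imwrite('pics/t28.png',cv2.resize(t['color'][120:300,140:370],None,fx=3.4,fy=3.3,interpolation=cv2.INTER_CUBIC)[:,:,::-1])
for n in ['paste_pot','swab_tub','v_block']:
    a=place_of(s,n);b=place_of(t,n); print(n,[x['point'] for x in a[:1]],[x['point'] for x in b[:1]])
o=observe();print(o['clock'],o['position'],o['force'])
E
```

```text
paste_pot [[270.8, 260.2]] [[337.4, 246.3]]
swab_tub [[284.8, 327.3]] [[418.5, 265.3]]
v_block [[265.1, 181.0]] [[177.6, 201.7]]
42.75 [0.33717628 0.17636871 0.1145397 ] [ 0.04006882  0.84976827 -0.17910936]
```

View pics/g28.png

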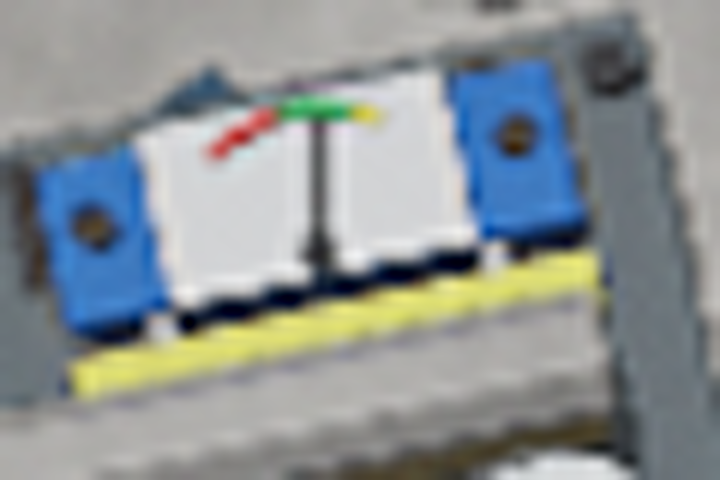

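View pics/ov4.png

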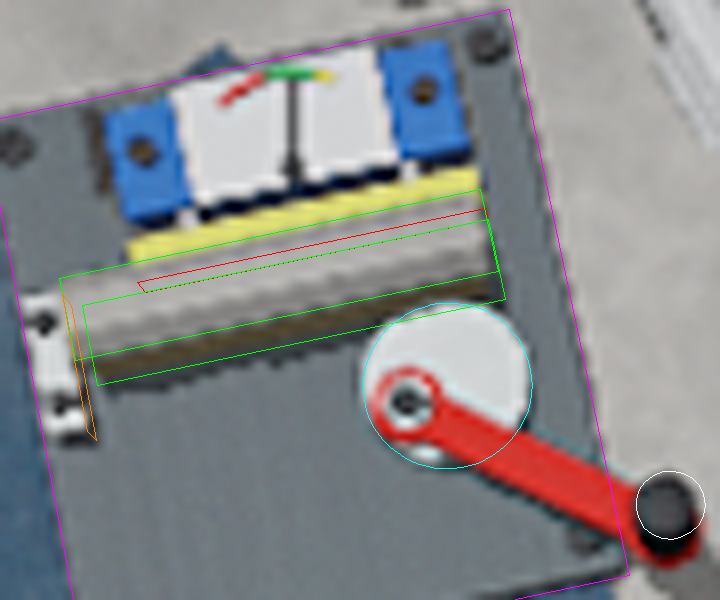

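View pics/t28.png

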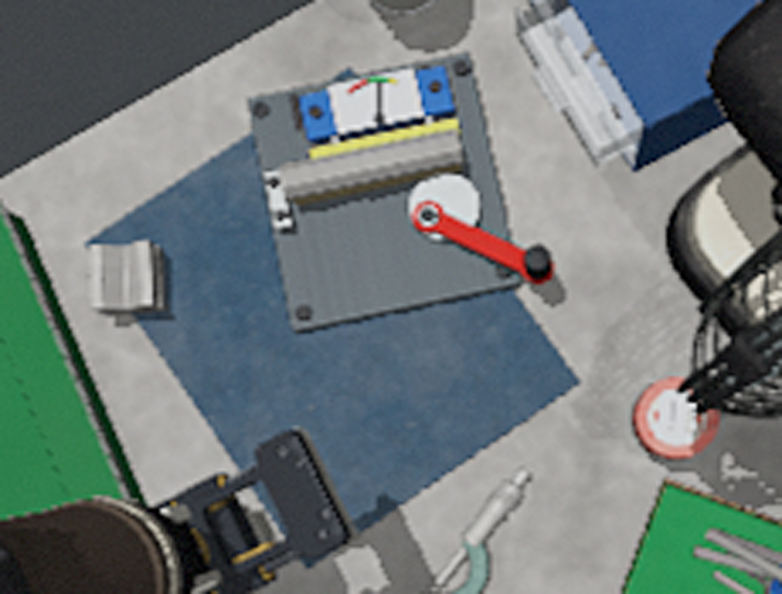

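The needle stands in the middle of the green with its tip at (318,122) in g28. The bar lies flat against the jaw with its end by the stop, the lever stays put, and the pot and V-block are unmoved. The hand is clear, so I am handing in.

```bash
python3 -c "
from cell import sign_off
print(sign_off())"
```

```text
the job is handed in; nothing more can be done
None
```

The job is handed in at about 43 s, with the bar clamped and the gauge needle in the green.

**What I did**
- I swung the lever open to its stop, where the force rose to about 17 N.
- I laid the bar flat in the clamp, steel side up, and let go.
- I turned the lever with closed fingers until the needle was mid-green, then backed off.

**Last checks**
- **Gauge:** the needle sits mid-green at about 2.8 mm of jaw travel. It never came near the red in any picture and stayed put after I let go.
- **Bar:** it lies flat against the brass jaw, with its end about 0–4 mm from the end stop.
- **Bystanders:** the pot and the V-block look unmoved in the top picture. The detector put the pot and V-block within about 3 px of the first pictures, but the tub about 5 px off in the top view. I took that as detector scatter; the hand never went near the tub.
- **Hand:** it was clear of everything at hand-in, with no contact force.

**What went less well**
- **Blocked turns:** the first attempts stopped at about 90° of lever travel. The gripper's body was most likely hitting the drawer cabinet beside the clamp. The wrist force peaked at about 38–40 N sampled there, close to the 40 N limit, and could have been higher between readings.
- **Bar regripped:** I first took this for the bar jamming. I backed the lever off about 16°, not fully open, lifted the bar about 2 mm and moved it about 7 mm away from the end stop. I then turned the lever again.
- **What cleared it:** tilting the hand and pushing the knob from behind.

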